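# Store a sample jar in the chest with a folding lid stay

### The job

Put the sample jar away in the white chest: raise the lid by its bar until the folding stay on the chest's flank locks and holds the lid open on its own, let go, and stand the jar upright on the chest's floor. Then take the stay by its knob, break its joint towards the front and let the lid down with it under control, never letting it fall, until it is fully shut. Do not strain the stay (pull the bar no further once it stops, and do not force the knob), do not disturb the other things on the bench, and let go of everything.

Things in the scene. Friction and masses are not known exactly. Their poses are not given: they have to be found in the camera images.
- chest: White enamelled open chest with a hinged lid, fixed to the bench, 180 (x) x 240 (y) x 100 high, walls and floor 6 mm. Origin: centre of its underside. Its x axis points from the front (handle side) to the hinge, y to its left, z up; it is turned about the vertical from run to run.
- chest_floor (a point): Centre of the chest's inner floor, 6 mm above the bench (inside 168 x 228 mm, 94 mm deep).
- lid (a joint): Lid angle, rad: 0 shut. Grey plate 180 x 240 x 10 mm, 0.4 to 0.65 kg; unlocked, it falls shut. The stay draws straight and stops the lid hard somewhere from 1.20 to 1.48 rad, as both its ends are screwed anywhere along slots; only a lid raised right to that stop and then let back locks, about 0.03 rad lower.
- lid_handle (a point): Middle of the lid's round steel bar, 12 mm thick, 100 mm long, along the chest's y, held by an arm at each end 42 mm in front of the lid's front edge, level with the shut lid (free space behind and below the bar). At lid angle q it lies at hinge + 222 mm x (-cos q along chest x, +sin q up).
- lid_hinge (a point): Point on the hinge axis (the chest's y, along its far rim) in the middle of the lid's width, 105 mm above the bench.
- stay_foot (a joint): Give of the stay's foot pivot in its rubber mount, m: 0 unloaded, positive pulled up and back, negative pushed down. 40 N per mm; it must stay within 1.1 mm either way. At the stop each newton of pull across the lid at its bar loads it with about 4 N, so 1.1 mm is some 11 N at the bar.
- stay_knob: Elbow of the folding stay, on the pin of its knob. Two steel links lie 15 mm off the chest's right flank: the lower, 90 mm, from a foot pivot 70 mm above the bench and 13 to 26 mm to the hinge side of the chest's centre to the elbow; the upper, 65 mm, from the elbow to a stud on the lid's edge 114 to 127 mm from the hinge. The elbow swings about the foot.
- knob_mid (a point): Middle of the elbow's round black knob, 14 mm thick, 48 mm long, 50 mm outwards (chest -y) of stay_knob, free to spin; gripped here, fingers before and behind it, one clears the lid. Lid shut: elbow folded to the front. Locked: 0.3 rad past straight, to the back. 1 to 6 N to the front breaks it; then the lid drives the knob on, about 0.8 rad of lid per 100 mm of knob travel.
- jar: Sample jar, clear with white screw cap, 42 mm in diameter and 62 mm high, 0.12 kg, standing on the bench to the left of the chest. Origin: centre of its underside.
- tube_rack: Bystander: white rack with blue-capped tubes, 100 x 160 mm, 68 mm high. Origin: centre of its underside.
- mixer: Bystander: white bench mixer, 150 x 120 mm, 123 mm high. Origin: centre of its underside.
- reagent: Bystander: amber bottle, 60 mm in diameter, 150 mm high. Origin: centre of its underside.
Mind the look-alikes: they are no part of the job. Leave any green or orange look-alike of the jar alone.

How it is judged:
By the outcome, as a careful person would: the job done as asked, in the order asked, and still so for the second after the job is handed in, with the robot touching nothing.
It also fails if it takes over 72 s, if anything falls off the work surface, if the arm or the gripper's body presses on something with over 40 N, if the wrist force passes 120 N, or if a joint passes its speed limit or range.

### The arm

A 7-joint arm with a two-finger parallel gripper is mounted at the origin on the work surface. World frame = base frame: x ahead of the robot, y to its left, z up, the work surface at z = 0. Lengths are in mm, angles in rad, forces in N, time in s.
With the tool pointing down it reaches from about 425 to 1025 mm from the base axis. Payload 9.4 kg.
Tool frame: the origin (TCP) lies on the mounting face of the last link; the fingertips stand 173 mm ahead of it and the grasp point (between the pads) lies 155 mm ahead of it; z points along the fingers, y is the line along which they close (so a half turn about z gives the same grasp; the last joint's range is limited). The gripper opens to 85 mm and grips with 20 to 120 N. Pads are 22 mm wide; open, the fingers measure 114 mm over their backs; the gripper's body (76 mm by 85 mm) begins 54 mm behind the grasp point. The pads swing forward as they close: fully open they stand 13 mm farther back than shut.
Start: joints at [-0.077, 0.599, -0.003, 1.599, 0.002, 0.943, -0.08], TCP at [725, 0.001, 404.675] pointing down, gripper open.
Joint ranges: [-2.57, 2.57], [-0.35, 1.97], [-1.29, 1.29], [0.11, 2.56], [-1.05, 4.19], [0.11, 1.86], [-2.63, 2.63]. Speed limits (rad/s): [2.22, 2.22, 3.01, 3.01, 3.14, 3.14, 3.14].

### API

Orientations are given as a unit quaternion [w, x, y, z].
In Python, from station import r gives the robot as it stands.
- The arm moves only by the tool drive_tool, never from a script. Its argument "series" is a list that holds one entry, the list of rows, each a list of 7 numbers: the shift along the tool's x, y, z in mm, then the turn, a rotation vector about the tool's x, y, z in rad, then the finger opening in mm, from 0 to 85.4. In form: [[[x, y, z, wx, wy, wz, jaw], ...]]. A call has exactly 8 rows; each row shifts and turns the commanded pose from where the row before left it, along the tool's axes as they then stand; what a row does not reach is not made up. A row lasts 1/8 s, in which the tool goes at most 62.5 mm and 10.7 degrees, less where a joint would pass 70% of its speed; a pose out of reach is approached as far as the arm can. A call is refused whole if a number of a shift passes 62.5 or a number of a turn 0.188, either way. A call with a gripper value outside its range is refused whole. The fingers move at their own pace and stop on an object; "grip_force" is the grip in N (left out, the last holds). Time passes only in rows, so rows that do not move let the fingers close, or fill a call up. It gives the time, the measured TCP pose, the force, the opening and the grip force at its end, in the units of the state.
- r.read_state(): the state, without advancing time (a new reading comes with each control period).
- r.get_image(name): name is "scene" or "side" or "wrist"; returns a dict with "frame" (384x512x3 uint8, red, green, blue), "K" (3x3 intrinsics, pixels), "k1" (the pictures are not rectified: a ray, as slopes to the right and down, at radius r is drawn at 1 + k1 r^2 times it, then the intrinsics apply), "cam_to_world" (4x4, takes a point from camera to world coordinates); the wrist camera has in their place "mount" (4x4, takes a point from camera to tool coordinates, whose origin is the TCP and whose axes are the flange's). Camera axes: x right, y down, z forward; pixel columns grow to the right and rows downward; lengths in mm; the calibration is good to about 2 mm. A picture is of the moment at which its call begins: read the wrist's pose just before it. There is no depth.
- r.job_done(): hands the job in; it is judged then, once.
Trained networks look in a picture, given as the dict that the camera call returned (one of the last four; its "shot" number tells which), for a name from the list of things; names that differ only in an ending like _2 or _b are one class to them, and where a whole thing is asked for, a point or a joint stands for the part that bears it (a point fixed in the world has none). Each returns a list of dicts, best first, with "p" (0 to 1); they miss things now and then, are a little off and sometimes report something else, mostly with a low value. They report only what shows in the picture. A call takes as long as a camera call. They do not tell look-alikes from the thing itself.
- r.find_in(picture, name): "location" ([x, y, z] in mm, in the coordinates of the camera as it stood for that picture, good to about 4 mm: the middle of the surface that is visible of it).
- r.trace(picture, name): "region" (384x512 bool, what is visible of it).
The state is a dict: "t": time; "qpos": joint angles; "dq": joint speeds; "joint_torque": joint torques, N m; "eef_pos": TCP position; "ee_rot": TCP orientation; "ft_force": force on the tool from outside, world axes, zero at the start; "moment": the same for the moment, N m; "gripper_width": finger opening in mm; "finger_force": force on a finger pad.
Only numpy, scipy, OpenCV 4.12 (cv2) and the standard library are available. Lean on these libraries where they do the work, as an engineer would, in place of code of your own. Each camera call takes 0.05 s, during which the arm holds its last target. There are 200 camera calls.

## Working session

There is one attempt and no reset: what is moved stays moved. The work goes in short steps, Python scripts to look and compute and a tool call to move; the robot and the scene stay as the last step left them, time stands still between calls to the robot, and variables do not carry over. Pictures are saved under pics/ and viewed, at most 10 in all, crops included, and the job is handed in when it is done.

Besides the shell and the picture viewer there is one more tool, called as name(argument=value, ...), one argument or row to a line, values as JSON. drive_tool: Moves the arm, as the interface text tells. Its arguments: {"type":"object","properties":{"series":{"type":"array","items":{"type":"array","items":{"type":"array","items":{"type":"number"}}}},"grip_force":{"type":"number"}},"required":["series"]}

```bash
mkdir -p pics; cat > h.py <<'E'
import numpy as np, cv2
from scipy.spatial.transform import Rotation as R
from station import r
def pose():
    s=r.read_state(); q=np.array(s['ee_rot']); T=np.eye(4)
    T[:3,:3]=R.from_quat(q[[1,2,3,0]]).as_matrix(); T[:3,3]=s['eef_pos']; return T,s
def shot(n):
    T,s=pose(); p=r.get_image(n)
    C=np.array(p['cam_to_world']) if 'cam_to_world' in p else T@np.array(p['mount'])
    return p,C
def find(p,C,n,k=3):
    o=[]
    for d in r.find_in(p,n)[:k]:
        w=(C@np.r_[d['location'],1])[:3]; o.append((round(d['p'],2),w.round(0).tolist()))
    return o
def ray(p,C,u,v):
    K=np.array(p['K']); x=np.array([(u-K[0,2])/K[0,0],(v-K[1,2])/K[1,1]]); y=x.copy()
    for _ in range(20): y=x/(1+p['k1']*(y@y))
    return C[:3,3],C[:3,:3]@np.r_[y,1]
def atz(p,C,u,v,z):
    o,d=ray(p,C,u,v); return o+d*(z-o[2])/d[2]
def proj(p,C,w):
    c=np.linalg.inv(C)@np.r_[w,1]; y=c[:2]/c[2]; y=y*(1+p['k1']*(y@y)); K=np.array(p['K'])
    return K[0,0]*y[0]+K[0,2],K[1,1]*y[1]+K[1,2]
def save(p,n): cv2.imwrite('pics/'+n,p['frame'][:,:,::-1])
E
cat > a.py <<'E'
from h import *
ims=[]
for n in ['scene','side']:
    p,C=shot(n); ims.append(p['frame'][:,:,::-1]); print(n,C[:3,3].round(),p['k1'])
    for o in ['chest','lid','lid_handle','stay_knob','knob_mid','jar','tube_rack','mixer','reagent']:
        print(o,find(p,C,o))
cv2.imwrite('pics/s0.png',ims[0]);cv2.imwrite('pics/s1.png',ims[1])
E
python3 a.py
```

```text
scene [1336.   98. 1008.] -0.008253298402738222
chest [(0.83, [618.0, 5.0, 104.0]), (0.52, [734.0, 331.0, 44.0])]
lid [(0.96, [574.0, 6.0, 112.0])]
lid_handle [(0.79, [575.0, 12.0, 108.0])]
stay_knob []
knob_mid []
jar [(0.88, [562.0, 307.0, 45.0]), (0.85, [449.0, 426.0, 42.0]), (0.74, [407.0, 288.0, 40.0])]
tube_rack [(0.68, [732.0, 331.0, 42.0]), (0.64, [537.0, -204.0, 59.0])]
mixer [(0.55, [735.0, -379.0, 69.0])]
reagent [(0.78, [468.0, -367.0, 81.0])]
side [ 535. -657.  860.] -0.11233693341865152
chest [(0.78, [561.0, -61.0, 111.0])]
lid [(0.67, [549.0, -36.0, 109.0])]
lid_handle [(0.56, [556.0, -37.0, 108.0]), (0.39, [526.0, -208.0, 58.0])]
stay_knob [(0.58, [531.0, -210.0, 58.0]), (0.52, [551.0, -36.0, 108.0])]
knob_mid [(0.7, [527.0, -208.0, 57.0])]
jar [(0.76, [451.0, 225.0, 38.0]), (0.74, [478.0, 321.0, 39.0]), (0.73, [551.0, 296.0, 38.0])]
tube_rack [(0.89, [691.0, 302.0, 46.0])]
mixer [(0.79, [696.0, -411.0, 73.0])]
reagent [(0.73, [456.0, -391.0, 97.0])]
```

View pics/s0.png

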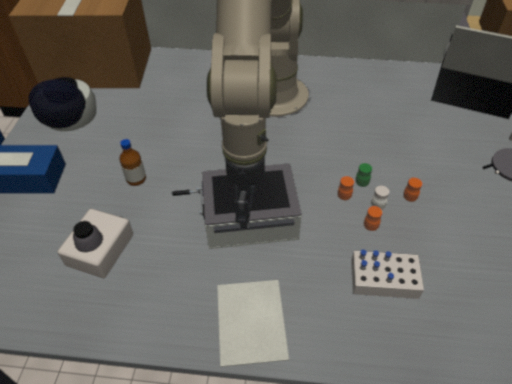

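View pics/s1.png

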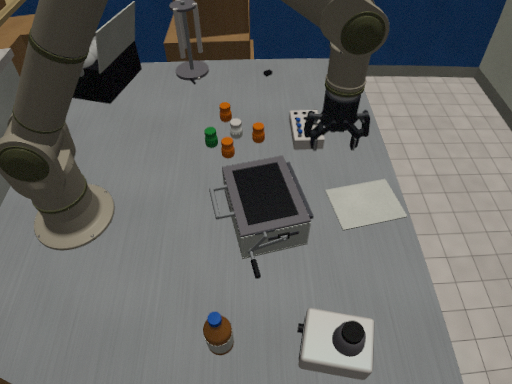

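The scene picture shows the chest at about (250,205), with the white-capped jar at (381,197) among orange and green look-alikes. The side picture shows the lid bar at (216,203), the knob at (255,268) and the jar at (236,127).

```bash
cat > b.py <<'E'
from h import *
p,C=shot('side'); f=p['frame'][:,:,::-1]
cv2.imwrite('pics/c1.png',cv2.resize(f[110:290,190:340],None,fx=3.3,fy=3.3,interpolation=cv2.INTER_CUBIC))
print(atz(p,C,236,123,62), 'jar side')
p,C=shot('scene'); print(atz(p,C,381,190,62),'jar scene')
E
python3 b.py
```

```text
[478.39226179 323.68556545  62.        ] jar side
[477.11228099 331.68313379  62.        ] jar scene
```

View pics/c1.png

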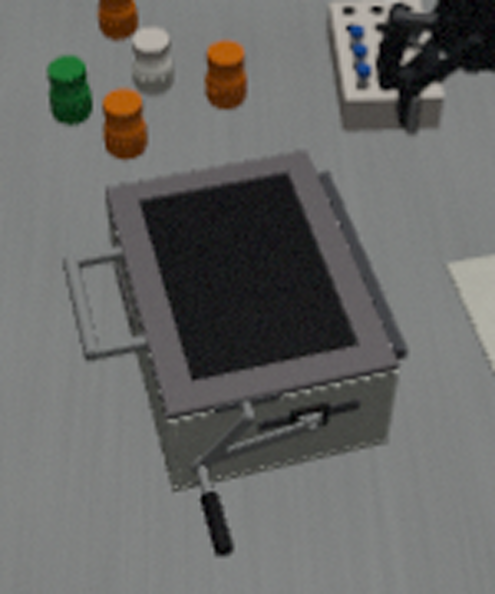

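The crop shows the lid corners at (107,187), (308,152), (400,360) and (168,413) in crop pixels. The bar runs (70,260)–(90,355), the knob (208,492)–(222,548), and the white jar cap is at (152,42).

```bash
cat > c.py <<'E'
from h import *
from scipy.optimize import least_squares
p,C=shot('side')
m=np.array([(107,187),(308,152),(400,360),(168,413),(70,260),(90,355)])/3.3+[190,110]
L=np.array([(-90,120,110),(90,120,110),(90,-120,110),(-90,-120,110),(-132,50,105),(-132,-50,105)])
def f(x,full=False):
    c,s=np.cos(x[2]),np.sin(x[2]); M=np.array([[c,-s,0],[s,c,0],[0,0,1]])
    W=L@M.T+[x[0],x[1],0]; return (np.array([proj(p,C,w) for w in W])-m).ravel()
o=least_squares(f,[570,0,0]); print(o.x,o.fun.round(1))
for px in [(208,492),(222,548),(203,470)]:
    u=np.array(px)/3.3+[190,110]
    for z in (70,90):
        w=atz(p,C,*u,z); c,s=np.cos(o.x[2]),np.sin(o.x[2]); d=w[:2]-o.x[:2]
        print(z,w.round(),(c*d[0]+s*d[1]).round(),(-s*d[0]+c*d[1]).round())
E
python3 c.py
```

```text
[ 5.59452936e+02 -1.93619916e+01  2.27358846e-01] [-0.7 -0.6 -0.  -1.4  0.3  1.  -0.5  0.5  0.1 -0.3  0.8  0.1]
70 [ 528. -198.   70.] -71.0 -167.0
90 [ 528. -210.   90.] -74.0 -178.0
70 [ 537. -244.   70.] -73.0 -214.0
90 [ 537. -254.   90.] -75.0 -224.0
70 [ 524. -179.   70.] -70.0 -148.0
90 [ 524. -192.   90.] -73.0 -160.0
```

```bash
cat >> h.py <<'E'
CH=np.array([559.5,-19.4]); YAW=0.2274
def Cx(): return np.array([np.cos(YAW),np.sin(YAW),0])
def Cy(): return np.array([-np.sin(YAW),np.cos(YAW),0])
def c2w(x,y,z): return np.r_[CH,0]+x*Cx()+y*Cy()+[0,0,z]
def w2c(w): d=np.array(w)-np.r_[CH,0]; return np.array([d@Cx(),d@Cy(),d[2]])
def down(ydir,tilt=0):
    # tool y along ydir (horizontal), z down; tilt>0 swings tool z towards +ydir
    y=ydir/np.linalg.norm(ydir); z=np.array([0,0,-1.]); 
    y,z=np.cos(tilt)*y-np.sin(tilt)*z*1.0, np.cos(tilt)*z+np.sin(tilt)*y
    return np.c_[np.cross(y,z),y,z]
def grasp(g,Rm): T=np.eye(4);T[:3,:3]=Rm;T[:3,3]=np.array(g)-155*Rm[:,2];return T
def rows(T0,T1,n,jaw):
    """n rows straight from T0 to T1; returns list, end pose"""
    out=[]; T=T0.copy(); rv=R.from_matrix(T0[:3,:3].T@T1[:3,:3]).as_rotvec()
    for k in range(1,n+1):
        D=np.eye(4);D[:3,:3]=T0[:3,:3]@R.from_rotvec(rv*k/n).as_matrix();D[:3,3]=T0[:3,3]+(T1[:3,3]-T0[:3,3])*k/n
        d=np.linalg.inv(T)@D; a=np.r_[d[:3,3].round(1),R.from_matrix(d[:3,:3]).as_rotvec().round(3)]
        E=np.eye(4);E[:3,:3]=R.from_rotvec(a[3:]).as_matrix();E[:3,3]=a[:3];T=T@E
        out.append([float(v)+0.0 for v in a]+[jaw])
    return out,T
def show(o):
    for i in range(0,len(o),8): print('[['+','.join('['+','.join('%g'%v for v in q)+']' for q in o[i:i+8])+']]')
def st():
    T,s=pose(); print('t',round(s['t'],2),'q',np.round(s['qpos'],3).tolist(),'p',T[:3,3].round(1),'F',np.round(s['ft_force'],1),'M',np.round(s['moment'],2),'w',round(s['gripper_width'],1),'ff',np.round(s['finger_force'],1)); return T,s
E
cat > d.py <<'E'
from h import *
T,s=st(); print(T[:3,:3].round(3))
p,C=shot('side')
for n,u in [('jar',(152,42)),('or1',(120,15)),('or2',(226,55)),('or3',(124,103)),('gr',(68,70))]:
    w=atz(p,C,u[0]/3.3+190,u[1]/3.3+110,60); print(n,w.round())
y=-Cx() if T[:3,1]@Cx()<0 else Cx()
Rm=down(y)
o,T1=rows(T,grasp(c2w(-132,0,235),Rm),8,30); show(o); print(T1.round(2))
E
python3 d.py
```

```text
t 1.15 q [-0.077, 0.599, -0.002, 1.599, 0.002, 0.943, -0.08] p [725.   -0.  404.7] F [-1.1  0.3 -0.2] M [ 0.02 -0.   -0.02] w 85.5 ff 0.0
[[-0.  1. -0.]
 [ 1.  0. -0.]
 [-0. -0. -1.]]
jar [478. 328.  60.]
or1 [444. 373.  60.]
or2 [553. 305.  60.]
or3 [453. 236.  60.]
gr [396. 287.  60.]
[[[-6.1,-36.8,1.8,0,0,-0.028,30],[-5.2,-36.9,1.9,0,0,-0.029,30],[-4,-37,1.8,0,0,-0.028,30],[-3,-37.2,1.8,0,0,-0.029,30],[-1.9,-37.2,1.9,0,0,-0.028,30],[-0.9,-37.3,1.8,0,0,-0.029,30],[0.2,-37.2,1.8,0,0,-0.028,30],[1.3,-37.3,1.9,0,0,-0.028,30]]]
[[-2.3000e-01  9.7000e-01 -0.0000e+00  4.3088e+02]
 [ 9.7000e-01  2.3000e-01 -0.0000e+00 -4.9110e+01]
 [-0.0000e+00 -0.0000e+00 -1.0000e+00  3.8998e+02]
 [ 0.0000e+00  0.0000e+00  0.0000e+00  1.0000e+00]]
```

drive_tool(
  series=[
    [[-6.1,-36.8,1.8,0,0,-0.028,30],[-5.2,-36.9,1.9,0,0,-0.029,30],[-4,-37,1.8,0,0,-0.028,30],[-3,-37.2,1.8,0,0,-0.029,30],[-1.9,-37.2,1.9,0,0,-0.028,30],[-0.9,-37.3,1.8,0,0,-0.029,30],[0.2,-37.2,1.8,0,0,-0.028,30],[1.3,-37.3,1.9,0,0,-0.028,30]],
  ],
  grip_force=20,
)

```text
t: 2.2
eef_pos: [429.7, -49.3, 390.1]
ee_rot: [0.0, 0.622, 0.783, 0.0]
ft_force: [0.3, 0.1, -1.0]
gripper_width: 30.0
finger_force: 0.0
```

```bash
cat > e.py <<'E'
from h import *
T,s=st(); print(T[:3,:3].round(3))
p,C=shot('wrist'); save(p,'w1.png'); print(find(p,C,'lid_handle'),find(p,C,'lid'))
for y in (-50,0,50): print(y,np.round(proj(p,C,c2w(-132,y,105)),1))
for y in (-120,120): print(y,np.round(proj(p,C,c2w(-90,y,110)),1))
E
python3 e.py
```

```text
t 2.2 q [0.052, 0.277, -0.087, 2.254, 0.042, 0.612, 0.163] p [429.7 -49.3 390.1] F [ 0.3  0.1 -1. ] M [-0.01 -0.03 -0.02] w 30.0 ff 0.0
[[-0.226  0.974  0.001]
 [ 0.974  0.226 -0.   ]
 [-0.     0.001 -1.   ]]
[(0.68, [541.0, 2.0, 112.0])] [(0.85, [542.0, 1.0, 111.0])]
-50 [253.6 242.1]
0 [253.8 186.6]
50 [253.9 124.7]
-120 [299.3 314. ]
120 [313.7  25.1]
```

View pics/w1.png

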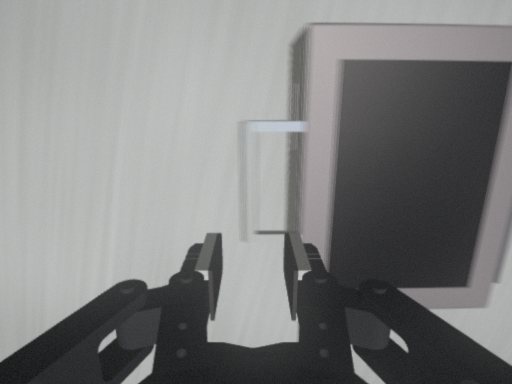

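The wrist view shows the bar running from about (247,124) to (247,238). The lid's front corners are at (308,25) and (302,307), and its rear right corner at (489,306). My estimate is about 4 mm too far back, so I'll refit using both views.

```bash
cat > f.py <<'E'
from h import *
from scipy.optimize import least_squares
a=shot('side'); b=shot('wrist')
ms=np.array([(107,187),(308,152),(400,360),(168,413),(70,260),(90,355)])/3.3+[190,110]
Ls=np.array([(-90,120,110),(90,120,110),(90,-120,110),(-90,-120,110),(-132,50,105),(-132,-50,105)])
mw=np.array([(308,25),(302,307),(489,306),(247,124),(247,238)])
Lw=np.array([(-90,120,110),(-90,-120,110),(90,-120,110),(-132,50,111),(-132,-50,111)])
def f(x,use=(1,1)):
    c,s=np.cos(x[2]),np.sin(x[2]); M=np.array([[c,-s,0],[s,c,0],[0,0,1]]); o=[]
    if use[0]: o.append(3*(np.array([proj(*a,w) for w in Ls@M.T+[x[0],x[1],0]])-ms).ravel())
    if use[1]: o.append((np.array([proj(*b,w) for w in Lw@M.T+[x[0],x[1],0]])-mw).ravel())
    return np.concatenate(o)
for u in ((1,1),(0,1),(1,0)):
    o=least_squares(f,[560,-19,.227],args=(u,)); print(u,o.x.round(3),o.fun.round(1))
E
python3 f.py
```

```text
(1, 1) [ 5.58131e+02 -1.77890e+01  2.32000e-01] [-4.1 -2.4 -2.2 -5.6 -0.3  1.1 -2.2  0.3 -1.3 -1.7  1.2 -0.6  1.5 -2.5
 -4.3  5.1  0.9  3.   3.5 -0.6  4.3  5.5]
(0, 1) [ 5.5651e+02 -1.6174e+01  2.4000e-01] [-1.6 -4.4 -4.5  4.   1.3  0.5  1.4 -1.8  3.4  4.6]
(1, 0) [ 5.59453e+02 -1.93620e+01  2.27000e-01] [-2.2 -1.7 -0.  -4.3  1.   3.1 -1.4  1.6  0.2 -0.9  2.3  0.4]
```

```bash
sed -i 's/^CH=.*/CH=np.array([557.9,-17.6]); YAW=0.232/' h.py; cat > g.py <<'E'
from h import *
T,s=st(); Rm=down(Cx())
o,T1=rows(T,grasp(c2w(-132,0,104),Rm),6,30); o+=[[0,0,0,0,0,0,30]]*2; show(o)
E
python3 g.py
```

```text
t 2.45 q [0.052, 0.278, -0.087, 2.25, 0.041, 0.613, 0.161] p [431.6 -49.  390.4] F [0.  0.4 0.9] M [-0.01 -0.   -0.06] w 30.1 ff 0.0
[[[0.3,-0.3,21.9,0,0,-0.001,30],[0.2,-0.4,21.9,0.001,0,-0.001,30],[0.3,-0.3,21.9,0,0,-0.001,30],[0.3,-0.3,21.9,0,0,0,30],[0.2,-0.4,21.9,0,0,-0.001,30],[0.3,-0.3,21.9,0.001,0,-0.001,30],[0,0,0,0,0,0,30],[0,0,0,0,0,0,30]]]
```

drive_tool(
  series=[
    [[0.3,-0.6,21.9,0,0,-0.001,30],[0.2,-0.6,21.9,0.001,0,-0.001,30],[0.3,-0.6,21.9,0,0,-0.001,30],[0.3,-0.6,21.9,0,0,0,30],[0.2,-0.6,21.9,0,0,-0.001,30],[0.3,-0.5,21.9,0.001,0,-0.001,30],[0,0,0,0,0,0,30],[0,0,0,0,0,0,30]],
  ],
)

```text
t: 3.45
eef_pos: [427.7, -48.2, 258.8]
ee_rot: [-0.0, 0.62, 0.784, -0.001]
ft_force: [1.1, 1.0, 0.1]
gripper_width: 30.1
finger_force: 0.0
```

```bash
cat > e.py <<'E'
from h import *
T,s=st(); p,C=shot('wrist'); save(p,'w2.png'); 
for y in (-50,0,50): print(y,np.round(proj(p,C,c2w(-132,y,111)),1))
for y in (-120,120): print(y,np.round(proj(p,C,c2w(-90,y,110)),1))
E
python3 e.py
```

```text
t 3.45 q [0.012, 0.527, -0.045, 2.381, 0.098, 0.237, 0.11] p [427.7 -48.2 258.8] F [1.1 1.  0.1] M [-0.    0.04 -0.  ] w 30.1 ff 0.0
-50 [256.6 373.3]
0 [257.2 278.8]
50 [257.9 159.6]
-120 [334.1 472. ]
120 [391.5 -57.6]
```

View pics/w2.png

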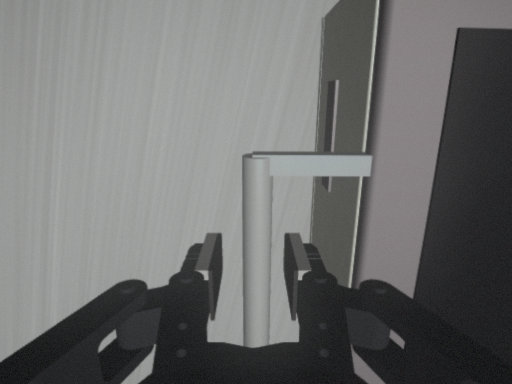

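drive_tool(
  series=[
    [[0,0,0,0,0,0,15],[0,0,0,0,0,0,8],[0,0,0,0,0,0,5],[0,0,0,0,0,0,5],[0,0,0,0,0,0,5],[0,0,0,0,0,0,5],[0,0,0,0,0,0,5],[0,0,0,0,0,0,5]],
  ],
  grip_force=30,
)

```text
t: 4.5
eef_pos: [428.6, -48.1, 259.4]
ee_rot: [0.001, 0.62, 0.784, 0.001]
ft_force: [4.8, 2.5, 3.0]
gripper_width: 11.0
finger_force: 29.5
```

```bash
cat > g.py <<'E'
from h import *
T,s=st(); print('grasp in chest',w2c(T[:3,3]+155*T[:3,2]).round(1))
q=np.linspace(0,1.05,17); P=np.c_[90-222*np.cos(q),105+222*np.sin(q)]; d=np.diff(P,axis=0)
show([[0,round(a,1),round(-b,1),0,0,0,5] for a,b in d])
E
python3 g.py
```

```text
t 4.5 q [0.012, 0.526, -0.045, 2.38, 0.098, 0.234, 0.11] p [428.6 -48.1 259.4] F [4.8 2.5 3. ] M [ 0.41 -0.94 -0.03] w 11.0 ff 29.5
grasp in chest [-132.4   -0.   104.4]
[[[0,0.5,-14.6,0,0,0,5],[0,1.4,-14.5,0,0,0,5],[0,2.4,-14.4,0,0,0,5],[0,3.3,-14.2,0,0,0,5],[0,4.2,-13.9,0,0,0,5],[0,5.1,-13.6,0,0,0,5],[0,6,-13.3,0,0,0,5],[0,6.9,-12.8,0,0,0,5]]]
[[[0,7.7,-12.4,0,0,0,5],[0,8.5,-11.8,0,0,0,5],[0,9.3,-11.2,0,0,0,5],[0,10,-10.6,0,0,0,5],[0,10.7,-9.9,0,0,0,5],[0,11.3,-9.2,0,0,0,5],[0,11.9,-8.5,0,0,0,5],[0,12.4,-7.7,0,0,0,5]]]
```

drive_tool(
  series=[
    [[0,0.5,-14.6,0,0,0,5],[0,1.4,-14.5,0,0,0,5],[0,2.4,-14.4,0,0,0,5],[0,3.3,-14.2,0,0,0,5],[0,4.2,-13.9,0,0,0,5],[0,5.1,-13.6,0,0,0,5],[0,6,-13.3,0,0,0,5],[0,6.9,-12.8,0,0,0,5]],
  ],
)

```text
t: 5.5
eef_pos: [461.1, -40.4, 371.6]
ee_rot: [0.004, 0.62, 0.785, 0.004]
ft_force: [26.5, 4.7, -22.0]
gripper_width: 11.0
finger_force: 30.7
```

drive_tool(
  series=[
    [[0,7.7,-12.4,0,0,0,5],[0,8.5,-11.8,0,0,0,5],[0,9.3,-11.2,0,0,0,5],[0,10,-10.6,0,0,0,5],[0,10.7,-9.9,0,0,0,5],[0,11.3,-9.2,0,0,0,5],[0,11.9,-8.5,0,0,0,5],[0,12.4,-7.7,0,0,0,5]],
  ],
)

```text
t: 6.5
eef_pos: [537.9, -22.2, 449.0]
ee_rot: [0.0, 0.62, 0.784, 0.0]
ft_force: [21.4, 0.9, -39.0]
gripper_width: 11.0
finger_force: 28.9
```

```bash
cat > k.py <<'E'
from h import *
T,s=st(); g=w2c(T[:3,3]+155*T[:3,2]); q=np.arctan2(g[2]-105,90-g[0]); print('chest',g.round(1),'q',round(q,3),'rad',round(np.hypot(g[2]-105,90-g[0]),1))
p,C=shot('side'); f=p['frame'][:,:,::-1]
cv2.imwrite('pics/l1.png',cv2.resize(f[130:290,200:340],None,fx=4,fy=4,interpolation=cv2.INTER_CUBIC))
for n in ['stay_knob','knob_mid']: print(n,[(a,w2c(b).round(0)) for a,b in find(p,C,n)])
for fx in (13,26): print('foot',fx,4*(np.array(proj(p,C,c2w(fx,-135,70)))-[200,130]).round(2))
for d in (114,127): print('stud',d,4*(np.array(proj(p,C,c2w(90-d*np.cos(q),-135,105+d*np.sin(q))))-[200,130]).round(2))
E
python3 k.py
```

```text
t 6.5 q [0.003, 0.325, -0.088, 1.973, 0.037, 0.844, 0.127] p [537.9 -22.2 449. ] F [ 21.4   0.9 -39. ] M [ 0.23 -4.14 -0.  ] w 11.0 ff 28.9
chest [-2.04e+01  1.00e-01  2.94e+02] q 1.042 rad 218.9
stay_knob [(0.65, array([ -10., -185.,  164.]))]
knob_mid [(0.6, array([ -14., -179.,  162.])), (0.35, array([  7., -10.,  49.]))]
foot 13 [329.4  440.16]
foot 26 [349.28 435.6 ]
stud 114 [372.88 301.4 ]
stud 127 [362.88 291.24]
```

View pics/l1.png

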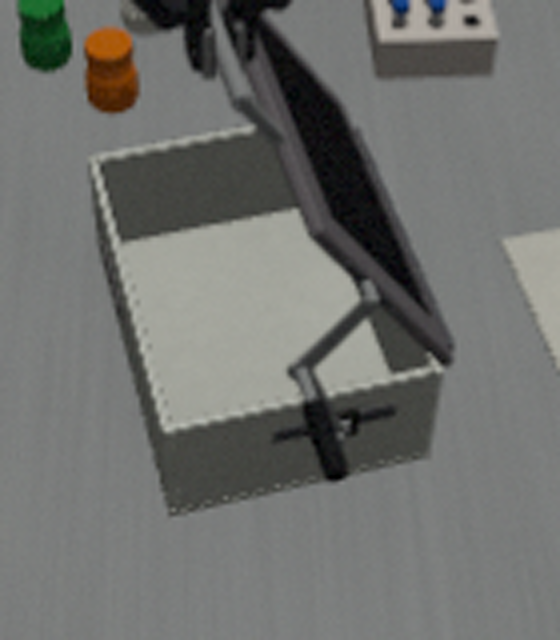

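The side crop shows the stud at (370,290), the elbow at (299,370) and the foot bracket at about (347,424). The stay is still bent to the front. I'll solve for the stay geometry to predict the stop.

```bash
cat > m.py <<'E'
from h import *
from scipy.optimize import least_squares
p,C=shot('side')
def onplane(u,v,y):
    o,d=ray(p,C,u,v); n=Cy(); t=(y-(o-np.r_[CH,0])@n)/(d@n); return w2c(o+t*d)
px={'stud':(370,290),'elbow':(299,370),'foot':(347,424)}
for n,(u,v) in px.items(): print(n,onplane(u/4+200,v/4+130,-137).round(1))
H=np.array([89.6,105])
def model(x):
    fx,d,q=x; F=np.array([fx,70]); S=H+d*np.array([-np.cos(q),np.sin(q)])
    D=S-F; L=np.linalg.norm(D); a=(90**2-65**2+L*L)/(2*L); h=np.sqrt(max(0,8100-a*a)); u=D/L
    E=F+a*u+h*np.array([-u[1],u[0]]); return F,S,E
def f(x):
    F,S,E=model(x[:3]); r_=[]
    for n,P in (('foot',F),('stud',S),('elbow',E)):
        q=4*(np.array(proj(p,C,c2w(P[0],-137,P[1])))-[200,130])+x[3:5]; r_+=list((q-px[n])/3)
    return np.r_[r_,(x[2]-1.052)/.01,x[3:5]/4,(x[0]-19.5)/6,(x[1]-120.5)/6]
def stop(fx,d):
    a=np.hypot(H[0]-fx,35); return np.arccos((a*a+d*d-155**2)/(2*a*d))-np.arctan2(35,H[0]-fx)
o=least_squares(f,[20,120,1.05,0,0]); J=np.linalg.inv(o.jac.T@o.jac)
print(o.x.round(3),o.fun.round(1),np.sqrt(np.diag(J)).round(2)); print('stop',stop(*o.x[:2]))
for a,b in ((13,114),(13,127),(26,114),(26,127),(24,118)): print(a,b,stop(a,b).round(3))
E
python3 m.py
```

```text
stud [  29.3 -137.   217.1]
elbow [  -9.7 -137.   156. ]
foot [  22.9 -137.    87.2]
[ 25.854 116.985   1.048  -2.623  -7.564] [ 0.1  2.2 -0.2  1.3  0.6 -2.1 -0.4 -0.7 -1.9  1.1 -0.6] [2.39 2.34 0.01 2.49 1.78]
stop 1.3700842167763443
13 114 1.349
13 127 1.18
26 114 1.423
26 127 1.211
24 118 1.344
```

drive_tool(
  series=[
    [[0,3,0.5,0,0,0,5],[0,3.6,0,0,0,0,5],[0,3.8,-1.7,0,0,0,5],[0,3.8,-1.7,0,0,0,5],[0,3.8,-1.7,0,0,0,5],[0,3.8,-1.6,0,0,0,5],[0,3.8,-1.5,0,0,0,5],[0,0,0,0,0,0,5]],
  ],
)

```text
t: 7.7
eef_pos: [561.1, -16.8, 459.8]
ee_rot: [-0.0, 0.621, 0.784, -0.0]
ft_force: [-4.6, -1.8, 7.2]
gripper_width: 10.8
finger_force: 33.2
```

```bash
sed -i 's/l1.png/l2.png/' k.py; python3 k.py
```

```text
t 7.7 q [-0.007, 0.343, -0.086, 1.912, 0.038, 0.889, 0.12] p [561.1 -16.8 459.8] F [-4.6 -1.8  7.2] M [-0.29  0.94 -0.04] w 10.8 ff 33.2
chest [  3.2  -0.  304.8] q 1.161 rad 217.8
stay_knob [(0.44, array([   6., -182.,  167.])), (0.33, array([ 7.,  2., 33.]))]
knob_mid [(0.51, array([   1., -180.,  165.])), (0.28, array([  14., -132.,  167.]))]
foot 13 [329.4  440.16]
foot 26 [349.28 435.6 ]
stud 114 [394.2  290.16]
stud 127 [386.88 278.52]
```

View pics/l2.png

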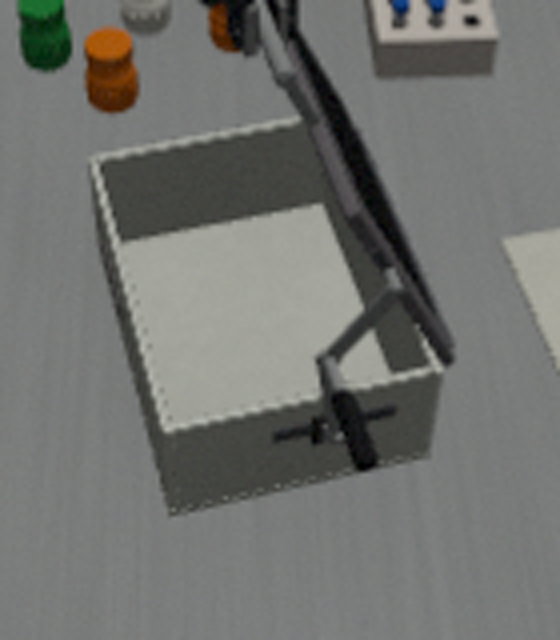

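The stay is now less bent: stud at (394,280), elbow at (325,362), and the foot bracket centred near (334,428) behind the knob.

```bash
sed -e "s/px={.*/px={'stud':(394,280),'elbow':(325,362),'foot':(335,428)}/" -e "s/1.052/1.171/" -e "s/\[20,120,1.05,0,0\]/[20,120,1.17,0,0]/" m.py > m2.py; python3 m2.py
```

```text
stud [  42.8 -137.   221.5]
elbow [   5.8 -137.   158.2]
foot [  15.3 -137.    85.8]
[ 18.569 117.146   1.17   -1.926  -5.799] [ 0.7  2.3 -0.4  1.2  0.1 -2.4 -0.1 -0.5 -1.4 -0.2 -0.6] [2.34 1.93 0.01 2.42 1.76]
stop 1.3320083271335135
13 114 1.349
13 127 1.18
26 114 1.423
26 127 1.211
24 118 1.344
```

drive_tool(
  series=[
    [[0,2.9,-1.3,0,0,0,5],[0,2.9,-1.3,0,0,0,5],[0,2.9,-1.2,0,0,0,5],[0,2.9,-1.1,0,0,0,5],[0,3,-1,0,0,0,5],[0,3,-0.9,0,0,0,5],[0,3,-0.9,0,0,0,5],[0,0,0,0,0,0,5]],
  ],
)

```text
t: 8.9
eef_pos: [581.4, -12.0, 467.0]
ee_rot: [-0.0, 0.621, 0.784, -0.0]
ft_force: [-3.0, -3.0, 6.7]
gripper_width: 11.0
finger_force: 33.5
```

```bash
cat > n.py <<'E'
from h import *
T,s=st(); g=w2c(T[:3,3]+155*T[:3,2]); q=np.arccos((89.6-g[0])/222); F=np.array(s['ft_force']); fx=F@Cx()
M=np.array(s['moment'])
print('chest',g.round(1),'q',round(q,3),'Ft',round(fx*np.sin(q)+F[2]*np.cos(q),1),'Fr',round(-fx*np.cos(q)+F[2]*np.sin(q),1),'My',(M@Cy()).round(2))
E
python3 n.py
```

```text
t 8.9 q [-0.015, 0.362, -0.084, 1.861, 0.038, 0.922, 0.115] p [581.4 -12.  467. ] F [-3.  -3.   6.7] M [-0.46  0.9  -0.08] w 11.0 ff 33.5
chest [ 2.41e+01 -1.00e-01  3.12e+02] q 1.271 Ft -1.5 Fr 7.5 My 0.98
```

drive_tool(
  series=[
    [[0,1.5,-0.4,0,0,0,5],[0,1.5,-0.4,0,0,0,5],[0,1.5,-0.4,0,0,0,5],[0,1.5,-0.4,0,0,0,5],[0,0,0,0,0,0,5],[0,0,0,0,0,0,5],[0,0,0,0,0,0,5],[0,0,0,0,0,0,5]],
  ],
)

```text
t: 9.9
eef_pos: [587.3, -10.7, 468.5]
ee_rot: [0.0, 0.621, 0.784, -0.0]
ft_force: [-2.7, -1.8, 6.9]
gripper_width: 10.5
finger_force: 33.6
```

```bash
python3 n.py
```

```text
t 9.9 q [-0.017, 0.368, -0.084, 1.846, 0.038, 0.929, 0.113] p [587.3 -10.7 468.5] F [-2.7 -1.8  6.9] M [-0.44  0.72 -0.02] w 10.5 ff 33.6
chest [ 3.010e+01 -1.000e-01  3.135e+02] q 1.3 Ft -1.0 Fr 7.4 My 0.8
```

drive_tool(
  series=[
    [[0,0.7,-0.2,0,0,0,5],[0,0.7,-0.2,0,0,0,5],[0,0.6,-0.1,0,0,0,5],[0,0.5,-0.1,0,0,0,5],[0,0,0,0,0,0,5],[0,0,0,0,0,0,5],[0,0,0,0,0,0,5],[0,0,0,0,0,0,5]],
  ],
)

```text
t: 10.9
eef_pos: [589.6, -10.1, 469.2]
ee_rot: [-0.0, 0.621, 0.784, -0.0]
ft_force: [-3.2, -2.6, 7.7]
gripper_width: 10.9
finger_force: 33.7
```

```bash
python3 n.py
```

```text
t 10.9 q [-0.018, 0.37, -0.084, 1.841, 0.038, 0.933, 0.112] p [589.6 -10.1 469.2] F [-3.2 -2.6  7.7] M [-0.4   0.85 -0.01] w 10.9 ff 33.7
chest [ 3.250e+01 -1.000e-01  3.142e+02] q 1.311 Ft -1.6 Fr 8.4 My 0.92
```

drive_tool(
  series=[
    [[0,0.7,-0.1,0,0,0,5],[0,0.7,-0.1,0,0,0,5],[0,0.6,-0.1,0,0,0,5],[0,0.5,-0.1,0,0,0,5],[0,0,0,0,0,0,5],[0,0,0,0,0,0,5],[0,0,0,0,0,0,5],[0,0,0,0,0,0,5]],
  ],
)

```text
t: 11.9
eef_pos: [592.3, -9.5, 469.7]
ee_rot: [0.0, 0.621, 0.784, -0.0]
ft_force: [-2.5, -1.6, 7.2]
gripper_width: 10.5
finger_force: 33.8
```

```bash
python3 n.py
```

```text
t 11.9 q [-0.019, 0.373, -0.084, 1.835, 0.039, 0.936, 0.112] p [592.3  -9.5 469.7] F [-2.5 -1.6  7.2] M [-0.41  0.61 -0.05] w 10.5 ff 33.8
chest [ 3.530e+01 -1.000e-01  3.147e+02] q 1.324 Ft -1.0 Fr 7.7 My 0.69
```

drive_tool(
  series=[
    [[0,0.7,-0.1,0,0,0,5],[0,0.7,-0.1,0,0,0,5],[0,0.6,-0.1,0,0,0,5],[0,0.5,-0.1,0,0,0,5],[0,0,0,0,0,0,5],[0,0,0,0,0,0,5],[0,0,0,0,0,0,5],[0,0,0,0,0,0,5]],
  ],
)

```text
t: 12.9
eef_pos: [594.4, -9.1, 470.2]
ee_rot: [-0.0, 0.621, 0.784, -0.0]
ft_force: [-4.2, -2.6, 8.9]
gripper_width: 10.8
finger_force: 34.0
```

```bash
python3 n.py
```

```text
t 12.9 q [-0.02, 0.375, -0.084, 1.829, 0.039, 0.939, 0.111] p [594.4  -9.1 470.2] F [-4.2 -2.6  8.9] M [-0.49  1.04 -0.05] w 10.8 ff 34.0
chest [ 3.740e+01 -2.000e-01  3.152e+02] q 1.333 Ft -2.5 Fr 9.7 My 1.12
```

drive_tool(
  series=[
    [[0,0.5,-0.1,0,0,0,5],[0,0.5,-0.1,0,0,0,5],[0,0.5,0,0,0,0,5],[0,0.5,0,0,0,0,5],[0,0,0,0,0,0,5],[0,0,0,0,0,0,5],[0,0,0,0,0,0,5],[0,0,0,0,0,0,5]],
  ],
)

```text
t: 13.9
eef_pos: [595.9, -8.7, 470.5]
ee_rot: [-0.0, 0.621, 0.784, -0.001]
ft_force: [-6.2, -2.3, 11.5]
gripper_width: 10.7
finger_force: 34.3
```

```bash
python3 n.py
```

```text
t 13.9 q [-0.021, 0.377, -0.083, 1.825, 0.039, 0.943, 0.111] p [595.9  -8.7 470.5] F [-6.2 -2.3 11.5] M [-0.53  1.57 -0.07] w 10.7 ff 34.3
chest [ 3.880e+01 -1.000e-01  3.155e+02] q 1.34 Ft -3.8 Fr 12.7 My 1.65
```

drive_tool(
  series=[
    [[0,-1.2,0.2,0,0,0,5],[0,-1.2,0.2,0,0,0,5],[0,-1.2,0.3,0,0,0,5],[0,-1.2,0.3,0,0,0,5],[0,-1.2,0.3,0,0,0,5],[0,-1,0.3,0,0,0,5],[0,0,0,0,0,0,5],[0,0,0,0,0,0,5]],
  ],
)

```text
t: 14.9
eef_pos: [589.7, -10.1, 469.0]
ee_rot: [0.0, 0.621, 0.784, -0.0]
ft_force: [-4.2, -2.7, 9.6]
gripper_width: 10.8
finger_force: 34.0
```

```bash
python3 n.py; sed -i 's/l2.png/l3.png/' k.py; python3 k.py
```

```text
t 14.9 q [-0.018, 0.37, -0.084, 1.841, 0.038, 0.932, 0.112] p [589.7 -10.1 469. ] F [-4.2 -2.7  9.6] M [-0.41  0.8   0.  ] w 10.8 ff 34.0
chest [ 3.27e+01 -1.00e-01  3.14e+02] q 1.312 Ft -2.1 Fr 10.5 My 0.87
t 14.9 q [-0.018, 0.37, -0.084, 1.841, 0.038, 0.932, 0.112] p [589.7 -10.1 469. ] F [-4.2 -2.7  9.6] M [-0.41  0.8   0.  ] w 10.8 ff 34.0
chest [ 3.27e+01 -1.00e-01  3.14e+02] q 1.303 rad 216.7
stay_knob [(0.44, array([  52., -184.,  161.]))]
knob_mid [(0.66, array([  47., -185.,  158.]))]
foot 13 [329.4  440.16]
foot 26 [349.28 435.6 ]
stud 114 [421.04 278.48]
stud 127 [417.12 265.32]
```

View pics/l3.png

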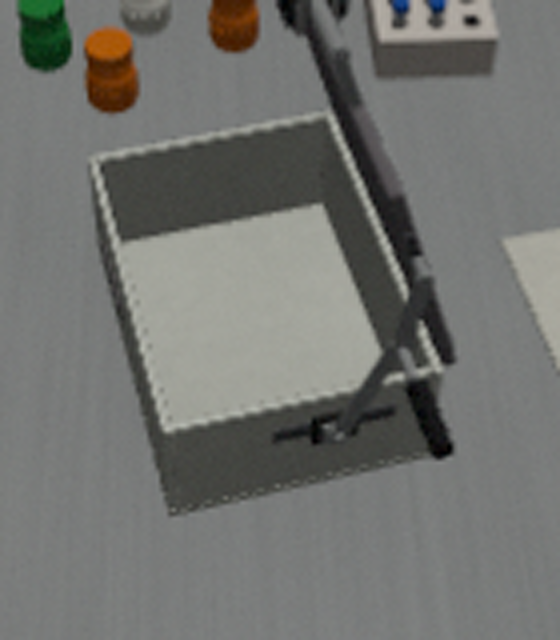

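The stay is past straight: the elbow at (401,353) lies behind the foot–stud line, which runs (340,430) to (420,265). The lid is locked, so I'll release it.

drive_tool(
  series=[
    [[0,0,0,0,0,0,16],[0,0,0,0,0,0,22],[0,0,0,0,0,0,28],[0,0,0,0,0,0,28],[0,0,-4,0,0,0,30],[0,0,-12,0,0,0,30],[0,0,-22,0,0,0,30],[0,0,-22,0,0,0,30]],
  ],
)

```text
t: 16.05
eef_pos: [589.4, -10.0, 529.4]
ee_rot: [-0.0, 0.621, 0.784, -0.001]
ft_force: [-0.1, 0.0, -0.1]
gripper_width: 30.0
finger_force: 0.0
```

```bash
cat > j.py <<'E'
from h import *
T,s=st(); p,C=shot('side'); print('knob',[(a,w2c(b).round(0)) for a,b in find(p,C,'knob_mid')])
J=np.array([478,328.])
# closing direction: from green/orange neighbours
Rm=down(np.array([np.cos(2.0-np.pi),np.sin(2.0-np.pi),0]))
for a in np.arange(-3.1,3.2,.26):
    d=np.array([np.cos(a),np.sin(a)]); m=99
    for o in ([444,373],[553,305],[453,236],[396,287]):
        for sg in (1,-1):
            e=(np.array(o)-J)@d*sg; l=abs(np.cross(d,np.array(o)-J)); m=min(m,np.hypot(max(0,abs(e-38)-9),max(0,l-12))-23)
    print(round(a,2),round(m),end='; ')
E
python3 j.py 2>/dev/null
```

```text
t 16.05 q [-0.018, 0.318, -0.083, 1.761, 0.03, 1.065, 0.121] p [589.4 -10.  529.4] F [-0.1  0.  -0.1] M [-0.01 -0.06 -0.05] w 30.0 ff 0.0
knob [(0.6, array([  50., -183.,  156.]))]
-3.1 7; -2.84 14; -2.58 21; -2.32 21; -2.06 17; -1.8 8; -1.54 -2; -1.28 -13; -1.02 -14; -0.76 -14; -0.5 -11; -0.24 1; 0.02 7; 0.28 13; 0.54 21; 0.8 21; 1.06 17; 1.32 9; 1.58 -1; 1.84 -13; 2.1 -14; 2.36 -14; 2.62 -12; 2.88 0; 3.14 7;
```

```bash
cat > j2.py <<'E'
from h import *
T,s=pose(); Rm=down(np.array([np.cos(.7),np.sin(.7),0])); E=grasp([478,328,240],Rm)
M=T.copy(); M[:3,:3]=T[:3,:3]@R.from_rotvec([0,0,-.234]).as_matrix(); M[:3,3]=(T[:3,3]+E[:3,3])/2; M[2,3]=515
o,T1=rows(T,M,4,68); o2,T2=rows(T1,E,4,68); show(o+o2)
E
python3 j2.py
```

```text
[[[44.3,-3.9,4,0,0,-0.059,68],[44.5,-1.3,3.9,0,0,-0.058,68],[44.5,1.3,4,0,0,-0.059,68],[44.3,4,3.9,0,0,-0.058,68],[44.1,6.4,30,0.001,0,-0.059,68],[43.6,9,29.9,0,0.001,-0.058,68],[43,11.6,30,0.001,0,-0.059,68],[42.2,14.1,30,0,0.001,-0.058,68]]]
```

drive_tool(
  series=[
    [[44.3,-3.9,4,0,0,-0.059,68],[44.5,-1.3,3.9,0,0,-0.058,68],[44.5,1.3,4,0,0,-0.059,68],[44.3,4,3.9,0,0,-0.058,68],[44.1,6.4,30,0.001,0,-0.059,68],[43.6,9,29.9,0,0.001,-0.058,68],[43,11.6,30,0.001,0,-0.059,68],[42.2,14.1,30,0,0.001,-0.058,68]],
  ],
)

```text
t: 17.15
eef_pos: [476.4, 329.1, 391.3]
ee_rot: [-0.002, 0.421, 0.907, -0.001]
ft_force: [0.6, -0.9, 0.4]
gripper_width: 68.1
finger_force: 0.0
```

```bash
cat > j3.py <<'E'
from h import *
T,s=st(); p,C=shot('wrist'); save(p,'w3.png'); print(find(p,C,'jar',6))
for d in r.find_in(p,'jar')[:6]:
    w=(C@np.r_[d['location'],1])[:3]; u=proj(p,C,w); c=p['frame'][int(np.clip(u[1],0,383)),int(np.clip(u[0],0,511))]; print(np.round(u),c, atz(p,C,*u,62).round(1))
Rm=down(np.array([np.cos(.7),np.sin(.7),0]))
E
python3 j3.py
```

```text
t 17.15 q [-0.505, 0.454, -0.277, 1.94, 0.168, 0.773, -0.175] p [476.4 329.1 391.3] F [ 0.6 -0.9  0.4] M [-0.06 -0.06  0.04] w 68.1 ff 0.0
[(0.86, [452.0, 253.0, 60.0]), (0.74, [396.0, 299.0, 62.0]), (0.72, [470.0, 341.0, 57.0]), (0.66, [439.0, 428.0, 65.0]), (0.59, [546.0, 317.0, 64.0]), (0.39, [686.0, 378.0, 46.0])]
[185. 215.] [197 113  73] [451.4 254.4  62. ]
[167. 144.] [ 73 130  83] [396.  298.9  62. ]
[257. 160.] [219 218 211] [469.3 342.   62. ]
[295.  63.] [214 147  96] [439.4 428.7  62. ]
[299. 228.] [206 121  76] [546.5 317.   62. ]
[428. 258.] [199 191 182] [672.4 378.6  62. ]
```

View pics/w3.png

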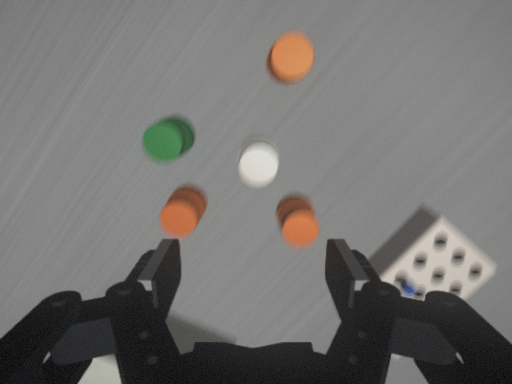

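The wrist view shows the white cap at (259,164), with the orange and green neighbours clear of it. The wrist and side estimates differ by about 12 mm, so I'll move closer and re-measure from rest.

```bash
cat > j4.py <<'E'
from h import *
T,s=st(); Rm=down(np.array([np.cos(.7),np.sin(.7),0]))
o,_=rows(T,grasp([471,339,140],Rm),5,66); show(o+[[0,0,0,0,0,0,66]]*3)
E
python3 j4.py
```

```text
t 17.3 q [-0.506, 0.455, -0.279, 1.94, 0.167, 0.775, -0.173] p [475.5 330.  390.5] F [ 1.5 -0.3  1. ] M [ 0.   -0.04 -0.04] w 68.3 ff 0.0
[[[1.9,0.6,19.1,-0.001,-0.001,0.001,66],[1.8,0.6,19.1,-0.002,-0.001,0.001,66],[1.9,0.5,19.1,-0.001,-0.001,0.001,66],[2,0.5,19.1,-0.001,-0.001,0.001,66],[1.9,0.5,19.1,-0.002,-0.001,0.001,66],[0,0,0,0,0,0,66],[0,0,0,0,0,0,66],[0,0,0,0,0,0,66]]]
```

drive_tool(
  series=[
    [[1.9,0.6,19.1,-0.001,-0.001,0.001,66],[1.8,0.6,19.1,-0.002,-0.001,0.001,66],[1.9,0.5,19.1,-0.001,-0.001,0.001,66],[2,0.5,19.1,-0.001,-0.001,0.001,66],[1.9,0.5,19.1,-0.002,-0.001,0.001,66],[0,0,0,0,0,0,66],[0,0,0,0,0,0,66],[0,0,0,0,0,0,66]],
  ],
)

```text
t: 18.3
eef_pos: [473.2, 336.8, 297.7]
ee_rot: [0.002, 0.424, 0.905, 0.002]
ft_force: [0.3, -0.4, 0.4]
gripper_width: 66.0
finger_force: 0.0
```

```bash
cat > j5.py <<'E'
from h import *
T,s=st(); p,C=shot('wrist'); save(p,'w4.png')
f=p['frame'].astype(int); m=((f.min(2)>180)&(f.max(2)-f.min(2)<25)).astype(np.uint8)
m=cv2.morphologyEx(m,cv2.MORPH_OPEN,np.ones((5,5),np.uint8))
n,l,S,c=cv2.connectedComponentsWithStats(m)
for i in range(1,n):
    if S[i,4]>300: print(S[i],c[i].round(),atz(p,C,*c[i],62).round(1))
print(find(p,C,'jar',5), 'want px',np.round(proj(p,C,[471,339,62])))
E
python3 j5.py
```

```text
t 18.3 q [-0.561, 0.576, -0.227, 2.018, 0.234, 0.567, -0.256] p [473.2 336.8 297.7] F [ 0.3 -0.4  0.4] M [-0.04  0.04  0.02] w 66.0 ff 0.0
[ 226  184   53   51 2132] [252. 209.] [475.2 335.8  62. ]
[(0.89, [436.0, 427.0, 64.0]), (0.83, [440.0, 252.0, 35.0]), (0.82, [470.0, 343.0, 59.0]), (0.73, [544.0, 316.0, 64.0]), (0.68, [402.0, 301.0, 62.0])] want px [250. 202.]
```

View pics/w4.png

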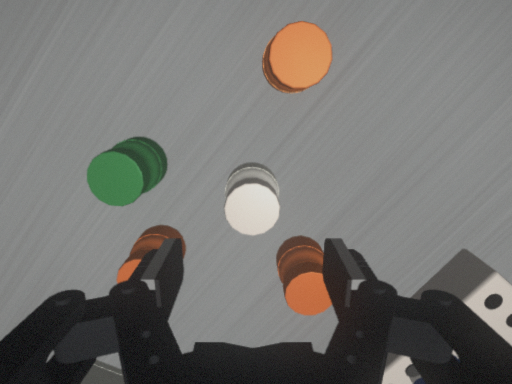

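```bash
cat > j6.py <<'E'
from h import *
T,s=st(); Rm=down(np.array([np.cos(.7),np.sin(.7),0]))
o,_=rows(T,grasp([475,336,48],Rm),6,64); show(o+[[0,0,0,0,0,0,64]]*2)
E
python3 j6.py
```

```text
t 18.4 q [-0.561, 0.576, -0.227, 2.018, 0.234, 0.567, -0.256] p [473.  336.9 297.5] F [-0.7 -0.3  0.4] M [-0.    0.06  0.  ] w 66.0 ff 0.0
[[[-0.3,0.1,15.8,0.001,0,-0.001,64],[-0.3,0.1,15.7,0.001,0.001,-0.001,64],[-0.3,0.1,15.8,0,0,-0.001,64],[-0.3,0.1,15.7,0.001,0,-0.001,64],[-0.3,0.2,15.8,0.001,0.001,0,64],[-0.4,0.1,15.7,0.001,0,-0.001,64],[0,0,0,0,0,0,64],[0,0,0,0,0,0,64]]]
```

drive_tool(
  series=[
    [[-0.3,0.1,15.8,0.001,0,-0.001,64],[-0.3,0.1,15.7,0.001,0.001,-0.001,64],[-0.3,0.1,15.8,0,0,-0.001,64],[-0.3,0.1,15.7,0.001,0,-0.001,64],[-0.3,0.2,15.8,0.001,0.001,0,64],[-0.4,0.1,15.7,0.001,0,-0.001,64],[0,0,0,0,0,0,64],[0,0,0,0,0,0,50]],
  ],
)

```text
t: 19.4
eef_pos: [474.8, 336.1, 202.4]
ee_rot: [-0.0, 0.422, 0.907, -0.001]
ft_force: [0.3, 0.1, -0.1]
gripper_width: 50.1
finger_force: 0.0
```

drive_tool(
  series=[
    [[0,0,0,0,0,0,45],[0,0,0,0,0,0,38],[0,0,0,0,0,0,34],[0,0,0,0,0,0,34],[0,0,0,0,0,0,34],[0,0,0,0,0,0,34],[0,0,-5,0,0,0,34],[0,0,-10,0,0,0,34]],
  ],
  grip_force=35,
)

```text
t: 20.4
eef_pos: [474.6, 335.9, 217.7]
ee_rot: [-0.0, 0.422, 0.907, -0.001]
ft_force: [0.4, 0.6, -1.3]
gripper_width: 38.1
finger_force: 35.0
```

```bash
cat > j7.py <<'E'
from h import *
T,s=st(); print((T[:3,3]+155*T[:3,2]).round(1)); 
# carry: up to grasp z 200, then over chest, jar at chest (-45,15)
Ry=down(Cx()); P=c2w(-45,10,0)
A=T.copy(); A[2,3]=155+200
E=grasp([P[0],P[1],200],Ry)
o,T1=rows(T,A,3,34); o2,T2=rows(T1,E,11,34); D=grasp([P[0],P[1],56],Ry); o3,T3=rows(T2,D,8,34); show(o+o2+[[0,0,0,0,0,0,34]]*2+o3)
p,C=shot('side'); print('knob',[(a,w2c(b).round(0)) for a,b in find(p,C,'knob_mid')])
E
python3 j7.py
```

```text
t 20.4 q [-0.595, 0.697, -0.176, 2.057, 0.284, 0.412, -0.292] p [474.6 335.9 217.7] F [ 0.4  0.6 -1.3] M [ 0.03  0.02 -0.02] w 38.1 ff 35.0
[474.4 335.7  62.7]
[[[0,-0.1,-45.8,0,0,0,34],[0,-0.1,-45.8,0,0,0,34],[0,-0.1,-45.7,0,0,0,34],[-26.8,-18.2,0,0,0,0.043,34],[-27.5,-16.9,0.1,0,0,0.042,34],[-28.3,-15.9,0,-0.001,0,0.043,34],[-28.9,-14.6,0,0,0,0.042,34],[-29.5,-13.3,0,0,0,0.043,34]]]
[[[-30,-12.1,0,0,0,0.042,34],[-30.5,-10.8,0.1,0,0,0.043,34],[-31,-9.5,0,0,0,0.042,34],[-31.3,-8.2,0,-0.001,0,0.043,34],[-31.6,-6.8,0,0,0,0.043,34],[-31.9,-5.5,0,0,0,0.042,34],[0,0,0,0,0,0,34],[0,0,0,0,0,0,34]]]
[[[0,0,18,0,0,0,34],[0,0,18,0,0,0,34],[0,0,18,0,0,0,34],[0,0,18,0,0,0,34],[0,0,18,0,0,0,34],[0,0,18,0,0,0,34],[0,0,18,0,0,0,34],[0,0,18,0,0,0,34]]]
knob [(0.52, array([  52., -179.,  157.]))]
```

```bash
sed -i 's/Ry=down(Cx()); P=c2w(-45,10,0)/Ry=down(Cy()); P=c2w(-48,10,0)/; s/^p,C=.*//' j7.py; python3 j7.py
```

```text
t 20.5 q [-0.595, 0.696, -0.176, 2.056, 0.284, 0.412, -0.292] p [475.  336.2 218.6] F [-0.7 -0.  -1.3] M [-0.02 -0.01  0.02] w 37.8 ff 35.1
[475.  336.2  63.6]
[[[0,0,-45.5,0,0,0,34],[0,0,-45.5,0,0,0,34],[0,0,-45.4,0,0,0,34],[-26.7,-18.4,0,0,0,-0.1,34],[-24.7,-21,0,0,0,-0.101,34],[-22.4,-23.4,0,0,0,-0.1,34],[-20,-25.5,0,0,0,-0.1,34],[-17.4,-27.4,0,0,0,-0.1,34]]]
[[[-14.5,-29,-0.1,0,0,-0.101,34],[-11.6,-30.3,0,0,0,-0.1,34],[-8.4,-31.3,0,0,0,-0.1,34],[-5.3,-32,0,0,0,-0.1,34],[-2.1,-32.3,0,0,0,-0.101,34],[1.2,-32.4,0,0,0,-0.1,34],[0,0,0,0,0,0,34],[0,0,0,0,0,0,34]]]
[[[0,0,18,0,0,0,34],[0,0,18,0,0,0,34],[0,0,18,0,0,0,34],[0,0,18,0,0,0,34],[0,0,18,0,0,0,34],[0,0,18,0,0,0,34],[0,-0.1,18,0,0,0,34],[0,0,18,0,0,0,34]]]
```

drive_tool(
  series=[
    [[0,0,-45.5,0,0,0,34],[0,0,-45.5,0,0,0,34],[0,0,-45.4,0,0,0,34],[-26.7,-18.4,0,0,0,-0.1,34],[-24.7,-21,0,0,0,-0.101,34],[-22.4,-23.4,0,0,0,-0.1,34],[-20,-25.5,0,0,0,-0.1,34],[-17.4,-27.4,0,0,0,-0.1,34]],
  ],
)

```text
t: 21.5
eef_pos: [490.3, 173.6, 353.9]
ee_rot: [-0.0, 0.182, 0.983, -0.001]
ft_force: [-0.1, 0.1, -0.5]
gripper_width: 37.7
finger_force: 35.7
```

drive_tool(
  series=[
    [[-14.5,-29,-0.1,0,0,-0.101,34],[-11.6,-30.3,0,0,0,-0.1,34],[-8.4,-31.3,0,0,0,-0.1,34],[-5.3,-32,0,0,0,-0.1,34],[-2.1,-32.3,0,0,0,-0.101,34],[1.2,-32.4,0,0,0,-0.1,34],[0,0,0,0,0,0,34],[0,0,0,0,0,0,34]],
  ],
)

```text
t: 22.5
eef_pos: [508.7, -18.5, 354.2]
ee_rot: [-0.001, -0.115, 0.993, -0.0]
ft_force: [-0.4, 0.4, -0.6]
gripper_width: 37.7
finger_force: 35.7
```

```bash
cat > j8.py <<'E'
from h import *
T,s=st(); g=T[:3,3]+155*T[:3,2]; print('chest',w2c(g).round(1))
P=c2w(-48,10,56); o,_=rows(T,grasp(P,down(Cy())),7,34); show(o+[[0,0,0,0,0,0,34]])
E
python3 j8.py
```

```text
t 22.5 q [0.359, 0.472, -0.598, 2.112, 0.423, 0.675, 1.277] p [508.7 -18.5 354.2] F [-0.4  0.4 -0.6] M [ 0.03 -0.03  0.  ] w 37.7 ff 35.7
chest [-48.3  10.4 199.2]
[[[0,-0.1,20.5,0,0,0,34],[-0.1,0,20.4,0,0,0,34],[0,-0.1,20.5,0,-0.001,0,34],[0,0,20.4,0,0,-0.001,34],[0,-0.1,20.5,0,0,0,34],[0,0,20.4,0,0,0,34],[-0.1,-0.1,20.5,0,0,0,34],[0,0,0,0,0,0,34]]]
```

drive_tool(
  series=[
    [[0,-0.1,20.5,0,0,0,34],[0,0,20.4,0,0,0,34],[0,-0.1,20.5,0,-0.001,0,34],[0,0,20.4,0,0,0,34],[0,-0.1,20.5,0,0,0,34],[0,0,20.4,0,0,0,34],[0,0,19,0,0,0,34],[0,0,0,0,0,0,34]],
  ],
)

```text
t: 23.5
eef_pos: [508.6, -17.7, 211.6]
ee_rot: [-0.001, -0.117, 0.993, -0.0]
ft_force: [-0.2, 0.8, -1.0]
gripper_width: 37.7
finger_force: 35.7
```

drive_tool(
  series=[
    [[0,0,1,0,0,0,34],[0,0,1,0,0,0,34],[0,0,0.6,0,0,0,34],[0,0,0.6,0,0,0,34],[0,0,0,0,0,0,34],[0,0,0,0,0,0,34],[0,0,0,0,0,0,34],[0,0,0,0,0,0,34]],
  ],
)

```text
t: 24.5
eef_pos: [508.8, -19.4, 209.3]
ee_rot: [-0.0, -0.116, 0.993, -0.0]
ft_force: [-0.1, -1.8, 4.8]
gripper_width: 38.1
finger_force: 36.5
```

drive_tool(
  series=[
    [[0,0,0,0,0,0,44],[0,0,0,0,0,0,52],[0,0,0,0,0,0,60],[0,0,-5,0,0,0,60],[0,0,-25,0,0,0,60],[0,0,-45,0,0,0,60],[0,0,-50,0,0,0,60],[0,0,-50,0,0,0,60]],
  ],
)

```text
t: 25.5
eef_pos: [508.5, -19.2, 386.0]
ee_rot: [-0.0, -0.116, 0.993, -0.0]
ft_force: [1.1, -0.4, -0.8]
gripper_width: 60.3
finger_force: 0.0
```

```bash
cat > q1.py <<'E'
from h import *
T,s=st(); p,C=shot('wrist'); print('jar',[(a,w2c(b).round()) for a,b in find(p,C,'jar')])
pa,Ca=shot('side'); print('jar',[(a,w2c(b).round()) for a,b in find(pa,Ca,'jar',6)],'knob',[(a,w2c(b).round(0)) for a,b in find(pa,Ca,'knob_mid')])
R0=pa; m=r.trace(pa,'knob_mid')
for d in m[:2]: 
    v,u=np.nonzero(d['region']); print(d['p'],len(u),u.min(),u.max(),v.min(),v.max(),u.mean().round(1),v.mean().round(1))
f=pa['frame'].astype(int).max(2); 
u0,v0=np.round(proj(pa,Ca,c2w(50,-185,157))).astype(int); print('pred',u0,v0)
print(f[v0-14:v0+15,u0-14:u0+15])
E
python3 q1.py
```

```text
t 25.5 q [0.405, 0.434, -0.651, 2.08, 0.384, 0.747, 1.315] p [508.5 -19.2 386. ] F [ 1.1 -0.4 -0.8] M [-0.04 -0.07 -0.02] w 60.3 ff 0.0
jar [(0.76, array([-46., 259.,  33.])), (0.75, array([ 65., 302.,  23.])), (0.7, array([-52.,  14.,  63.]))]
jar [(0.71, array([-93., 329.,  38.])), (0.66, array([-50., 259.,  39.])), (0.51, array([ 66., 309.,  37.])), (0.42, array([-31., 452.,  30.]))] knob [(0.62, array([19.,  3., 36.])), (0.48, array([  47., -182.,  158.]))]
0.61 6586 222 313 112 258 267.6 201.5
0.5 153 300 313 217 243 306.5 231.1
pred 306 233
[[163 162 152  96  50  53  49  56  78 111 121  94  66  67  84 137 163 142
   39  37  38  68 109 124 124 123 125 125 125]
 [164 158 121  63  51  49  47  51  65 103 118 109  57  68  67 117 170 150
   69  34  33  66 110 124 125 123 122 124 126]
 [162 137  68  49  51  47  49  59  67  89 113 116  80  75 103 123 153 158
  127  89  90 118 120 125 123 125 123 123 124]
 [155  96  52  48  51  48  58  62  64  77 107 121 127 152 157 144 135 169
  151 120 120 124 125 126 124 125 123 121 124]
 [123  62  50  49  53  79 117 141 141  97  96 114 128 140 134 1
[... 2262 characters left out ...]
 67  72  70  68  73  71  67  69  76  68  11  16
    7   7   0  60 106 120 124 123 123 121 121]
 [ 68  64  66  67  68  69  67  71  68  67  68  79  87  78  89  75  54  13
   14  14  19  87 121 124 124 124 121 118 122]
 [ 68  67  66  65  68  67  75  94  87  78  86  71  74  89  97 109 101  38
   52  67  94 119 118 121 124 124 120 120 120]
 [ 67  66  81  93  78  94  87  70  79  93  99 113 122 122 123 120 123 120
  121 121 122 122 123 119 123 126 123 121 121]
 [ 71  76  69  78  87  98 104 121 118 121 118 122 125 125 126 124 123 124
  122 122 123 120 119 120 122 123 124 120 120]
 [ 86  94 103 117 120 121 122 124 124 123 118 122 124 124 125 123 124 120
  122 123 124 123 121 120 123 124 121 119 120]]
```

```bash
cat > q2.py <<'E'
from h import *
T,s=st(); 
A=grasp(c2w(-45,-190,240),down(np.cos(.9)*Cx()+np.sin(.9)*Cy())); B=grasp(c2w(53,-190,236),down(Cx()))
o,T1=rows(T,A,8,50); o2,T2=rows(T1,B,7,50); show(o+o2+[[0,0,0,0,0,0,50]])
pa,Ca=shot('side'); print(np.round(proj(pa,Ca,c2w(53,-185,153)),1),'vs 307 233.7')
E
python3 q2.py
```

```text
t 25.8 q [0.402, 0.437, -0.647, 2.082, 0.388, 0.743, 1.312] p [508.4 -19.4 383.5] F [ 1.3  0.9 -0.3] M [-0.05  0.06  0.03] w 60.0 ff 0.0
[[[-0.4,-25,-1.4,0,0,0.084,50],[-2.6,-24.8,-1.5,0,0,0.084,50],[-4.6,-24.5,-1.4,0,-0.001,0.084,50],[-6.7,-24.1,-1.4,-0.001,0,0.083,50],[-8.6,-23.4,-1.5,0,0,0.084,50],[-10.5,-22.6,-1.4,0,0,0.084,50],[-12.5,-21.6,-1.5,0,0,0.084,50],[-14.2,-20.6,-1.4,0,-0.001,0.084,50]]]
[[[-11,8.7,0.6,0,0,0.129,50],[-9.7,10.1,0.5,0,0,0.128,50],[-8.4,11.2,0.6,0,0,0.129,50],[-6.9,12.2,0.6,0,0,0.128,50],[-5.2,12.9,0.6,0,0,0.129,50],[-3.6,13.6,0.5,0,0,0.128,50],[-1.8,13.9,0.6,0,0,0.129,50],[0,0,0,0,0,0,50]]]
[307.2 234.1] vs 307 233.7
```

drive_tool(
  series=[
    [[-0.4,-25,-1.4,0,0,0.084,50],[-2.6,-24.8,-1.5,0,0,0.084,50],[-4.6,-24.5,-1.4,0,-0.001,0.084,50],[-6.7,-24.1,-1.4,-0.001,0,0.083,50],[-8.6,-23.4,-1.5,0,0,0.084,50],[-10.5,-22.6,-1.4,0,0,0.084,50],[-12.5,-21.6,-1.5,0,0,0.084,50],[-14.2,-20.6,-1.4,0,-0.001,0.084,50]],
  ],
)

```text
t: 26.85
eef_pos: [558.7, -214.2, 395.8]
ee_rot: [0.001, 0.22, 0.975, 0.0]
ft_force: [0.5, 0.7, 0.6]
gripper_width: 50.1
finger_force: 0.0
```

drive_tool(
  series=[
    [[-11,8.7,0.6,0,0,0.129,50],[-9.7,10.1,0.5,0,0,0.128,50],[-8.4,11.2,0.6,0,0,0.129,50],[-6.9,12.2,0.6,0,0,0.128,50],[-5.2,12.9,0.6,0,0,0.129,50],[-3.6,13.6,0.5,0,0,0.128,50],[-1.8,13.9,0.6,0,0,0.129,50],[0,0,0,0,0,0,50]],
  ],
)

```text
t: 27.85
eef_pos: [654.6, -189.8, 391.6]
ee_rot: [0.001, 0.62, 0.784, 0.001]
ft_force: [-0.8, -1.0, 0.1]
gripper_width: 50.3
finger_force: 0.0
```

```bash
cat > q3.py <<'E'
from h import *
T,s=st(); print('chest',w2c(T[:3,3]+155*T[:3,2]).round(1))
p,C=shot('wrist'); save(p,'w5.png'); print('knob',[(a,w2c(b).round()) for a,b in find(p,C,'knob_mid')])
for y in (-161,-185,-209): print(y,np.round(proj(p,C,c2w(53,y,153))))
for d in r.trace(p,'knob_mid')[:2]:
    v,u=np.nonzero(d['region']); print(d['p'],len(u),u.min(),u.max(),v.min(),v.max())
f=p['frame'].astype(int).max(2); 
u0,v0=np.round(proj(p,C,c2w(53,-175,153))).astype(int)
for dv in (-20,-10,0,10,20): print(v0+dv,u0-40,f[np.clip(v0+dv,0,383),u0-40:u0+41:2])
B=grasp(c2w(53,-190,153),down(Cx())); o,_=rows(T,B,7,46); show(o+[[0,0,0,0,0,0,46]])
E
python3 q3.py
```

```text
t 27.85 q [0.314, 0.564, -0.178, 1.712, 0.124, 0.875, 0.316] p [ 654.6 -189.8  391.6] F [-0.8 -1.   0.1] M [ 0.06 -0.   -0.01] w 50.3 ff 0.0
chest [  54.8 -189.9  236.6]
knob [(0.89, array([  55., -179.,  162.]))]
-161 [250. 164.]
-185 [250. 199.]
-209 [250. 231.]
0.8 1710 239 260 118 232
164 210 [149 148 146 146 147 146 148 151 147 150 151 147 149 144 141  69  55  59
  71  83  89  77  66  58  53 109 153 152 148 146 147 148 149 150 149 149
 145 148 147 148 149]
174 210 [150 149 150 147 147 150 151 151 152 153 148 146 148 150 141  60  54  53
  55  60  64  60  57  56  55 107 154 151 149 148 147 149 148 150 148 147
 143 148 145 149 152]
184 210 [149 147 151 147 147 147 147 150 152 149 146 148 150 149 142  66  52  53
  59  61  63  59  58  57  56 124 152 150 146 147 149 146 148 149 147 145
 150 146 148 147 150]
194 210 [148 149 149 151 151 147 152 153 146 146 148 151 152 148 148  69  55  55
  58  60  62  63  55  55  54 121 147 146 148 148 146 148 146 145 148 143
 149 147 150 150 149]
204 210 [148 148 151 149 146 155 150 146 145 149 148 148 153 153 153  66  54  54
  58  62  59  60  59  56  55 118 148 150 147 149 148 148 146 146 146 148
 147 148 150 144 147]
[[[0,-0.2,11.9,0,0,0,46],[0,-0.3,12,0.001,0,0,46],[-0.1,-0.2,11.9,0,0,0,46],[0,-0.2,12,0,0,0,46],[0,-0.3,11.9,0,0,0,46],[0,-0.2,11.9,0.001,0,0,46],[0,-0.2,12,0,0,0,46],[0,0,0,0,0,0,46]]]
```

drive_tool(
  series=[
    [[0,-0.2,11.9,0,0,0,46],[0,-0.3,12,0.001,0,0,46],[0,-0.2,11.9,0,0,0,46],[0,-0.2,12,0,0,0,42],[0,-0.3,11.9,0,0,0,36],[0,-0.2,11.9,0.001,0,0,32],[0,-0.2,12,0,0,0,28],[0,0,0,0,0,0,24]],
  ],
  grip_force=20,
)

```text
t: 29.0
eef_pos: [651.9, -190.4, 307.0]
ee_rot: [-0.001, 0.62, 0.784, -0.001]
ft_force: [-0.2, -0.1, 0.4]
gripper_width: 24.3
finger_force: 0.0
```

```bash
cat > q4.py <<'E'
from h import *
T,s=st(); F=np.array(s['ft_force']); g=w2c(T[:3,3]+155*T[:3,2]); print('chest',g.round(1),'Fx',(F@Cx()).round(1),'Fy',(F@Cy()).round(1),'Fz',F[2].round(1))
d=g[[0,2]]-[18.6,70]; ph=np.arctan2(d[1],d[0]); print('phi',ph.round(3),'rad',np.hypot(*d).round(1), 'Frad',(F@Cx()*np.cos(ph)+F[2]*np.sin(ph)).round(1),'Ftan(front)',(-F@Cx()*np.sin(ph)+F[2]*np.cos(ph)).round(1))
E
python3 q4.py
```

```text
t 29.0 q [0.304, 0.655, -0.163, 1.783, 0.152, 0.718, 0.292] p [ 651.9 -190.4  307. ] F [-0.2 -0.1  0.4] M [ 0.01 -0.    0.02] w 24.3 ff 0.0
chest [  51.5 -189.7  152. ] Fx -0.2 Fy -0.0 Fz 0.4
phi 1.19 rad 88.4 Frad 0.3 Ftan(front) 0.3
```

drive_tool(
  series=[
    [[0,1.5,0,0,0,0,22],[0,0,0,0,0,0,20],[0,0,0,0,0,0,18],[0,0,0,0,0,0,16],[0,0,0,0,0,0,15],[0,0,0,0,0,0,14],[0,0,0,0,0,0,12],[0,0,0,0,0,0,10]],
  ],
  grip_force=20,
)

```text
t: 30.0
eef_pos: [653.6, -190.1, 308.2]
ee_rot: [-0.0, 0.621, 0.784, -0.0]
ft_force: [-0.5, 0.7, 0.2]
gripper_width: 13.4
finger_force: 19.5
```

```bash
python3 q4.py; cat > q5.py <<'E'
from h import *
from scipy.optimize import brentq
# stay model: lid angle vs phi
F=np.array([18.6,70]);H=np.array([89.6,105])
for ph in np.arange(1.18,3.4,.1):
    E=F+90*np.array([np.cos(ph),np.sin(ph)]); d=H-E; 
    # |H+117(-c,s)-E|=65
    f=lambda q: np.hypot(*(H+117*np.array([-np.cos(q),np.sin(q)])-E))-65
    qs=np.linspace(-.3,1.4,400); v=[f(x) for x in qs]; rt=[round(brentq(f,qs[i],qs[i+1]),3) for i in range(399) if v[i]*v[i+1]<0]
    print(round(ph,2),E.round(1),rt)
E
python3 q5.py
```

```text
t 30.0 q [0.303, 0.655, -0.163, 1.779, 0.151, 0.72, 0.292] p [ 653.6 -190.1  308.2] F [-0.5  0.7  0.2] M [-0.03  0.14 -0.01] w 13.4 ff 19.5
chest [  53.4 -190.   153.2] Fx -0.3 Fy 0.8 Fz 0.2
phi 1.175 rad 90.2 Frad 0.1 Ftan(front) 0.3
1.18 [ 52.9 153.2] [0.534, 1.306]
1.28 [ 44.4 156.2] [0.361, 1.334]
1.38 [ 35.7 158.4] [0.239, 1.321]
1.48 [ 26.8 159.6] [0.145, 1.286]
1.58 [ 17.8 160. ] [0.068, 1.239]
1.68 [  8.8 159.5] [0.004, 1.182]
1.78 [-1.00e-01  1.58e+02] [-0.051, 1.12]
1.88 [ -8.8 155.7] [-0.1, 1.052]
1.98 [-17.2 152.6] [-0.144, 0.982]
2.08 [-25.3 148.6] [-0.184, 0.909]
2.18 [-32.9 143.8] [-0.221, 0.835]
2.28 [-40.  138.3] [-0.256, 0.759]
2.38 [-46.5 132.1] [-0.289, 0.682]
2.48 [-52.4 125.3] [0.604]
2.58 [-57.6 117.9] [0.527]
2.68 [-62.  110.1] [0.449]
2.78 [-65.6 101.8] [0.372]
2.88 [-68.3  93.3] [0.296]
2.98 [-70.2  84.5] [0.222]
3.08 [-71.2  75.5] [0.149]
3.18 [-71.3  66.5] [0.078]
3.28 [-70.5  57.6] [0.01]
3.38 [-68.9  48.7] [-0.054]
```

```bash
cat > q6.py <<'E'
import sys; from h import *
a,b=map(float,sys.argv[1:3]); n=8
ph=np.linspace(a,b,n+1); P=90*np.c_[np.cos(ph),np.sin(ph)]; show([[0,round(x,1),round(-z,1),0,0,0,10] for x,z in np.diff(P,axis=0)])
E
python3 q6.py 1.175 1.395; python3 q6.py 1.395 1.675;python3 q6.py 1.675 1.955;python3 q6.py 1.955 2.235
```

```text
[[[0,-2.3,-0.9,0,0,0,10],[0,-2.3,-0.9,0,0,0,10],[0,-2.3,-0.8,0,0,0,10],[0,-2.4,-0.7,0,0,0,10],[0,-2.4,-0.7,0,0,0,10],[0,-2.4,-0.6,0,0,0,10],[0,-2.4,-0.5,0,0,0,10],[0,-2.4,-0.5,0,0,0,10]]]
[[[0,-3.1,-0.5,0,0,0,10],[0,-3.1,-0.4,0,0,0,10],[0,-3.1,-0.3,0,0,0,10],[0,-3.1,-0.2,0,0,0,10],[0,-3.1,-0.1,0,0,0,10],[0,-3.1,0.1,0,0,0,10],[0,-3.1,0.2,0,0,0,10],[0,-3.1,0.3,0,0,0,10]]]
[[[0,-3.1,0.4,0,0,0,10],[0,-3.1,0.5,0,0,0,10],[0,-3.1,0.6,0,0,0,10],[0,-3.1,0.7,0,0,0,10],[0,-3,0.8,0,0,0,10],[0,-3,0.9,0,0,0,10],[0,-3,1,0,0,0,10],[0,-2.9,1.1,0,0,0,10]]]
[[[0,-2.9,1.2,0,0,0,10],[0,-2.9,1.3,0,0,0,10],[0,-2.8,1.4,0,0,0,10],[0,-2.8,1.5,0,0,0,10],[0,-2.7,1.6,0,0,0,10],[0,-2.6,1.7,0,0,0,10],[0,-2.6,1.8,0,0,0,10],[0,-2.5,1.9,0,0,0,10]]]
```

drive_tool(
  series=[
    [[0,-2.3,-0.9,0,0,0,10],[0,-2.3,-0.9,0,0,0,10],[0,-2.3,-0.8,0,0,0,10],[0,-2.4,-0.7,0,0,0,10],[0,-2.4,-0.7,0,0,0,10],[0,-2.4,-0.6,0,0,0,10],[0,-2.4,-0.5,0,0,0,10],[0,-2.4,-0.5,0,0,0,10]],
  ],
)

```text
t: 31.0
eef_pos: [635.1, -194.4, 313.9]
ee_rot: [0.0, 0.62, 0.784, -0.0]
ft_force: [0.0, -0.1, 0.4]
gripper_width: 13.0
finger_force: 19.6
```

```bash
python3 q4.py
```

```text
t 31.0 q [0.319, 0.631, -0.166, 1.815, 0.151, 0.708, 0.301] p [ 635.1 -194.4  313.9] F [ 0.  -0.1  0.4] M [0.01 0.03 0.01] w 13.0 ff 19.6
chest [  34.4 -189.9  158.9] Fx 0.0 Fy -0.1 Fz 0.4
phi 1.395 rad 90.3 Frad 0.4 Ftan(front) 0.1
```

Smooth, with negligible force. Continuing.

drive_tool(
  series=[
    [[0,-3.1,-0.5,0,0,0,10],[0,-3.1,-0.4,0,0,0,10],[0,-3.1,-0.3,0,0,0,10],[0,-3.1,-0.2,0,0,0,10],[0,-3.1,-0.1,0,0,0,10],[0,-3.1,0.1,0,0,0,10],[0,-3.1,0.2,0,0,0,10],[0,-3.1,0.3,0,0,0,10]],
  ],
)

```text
t: 32.0
eef_pos: [610.9, -200.2, 314.8]
ee_rot: [0.0, 0.621, 0.784, -0.0]
ft_force: [-1.0, -0.3, 2.7]
gripper_width: 13.4
finger_force: 19.8
```

```bash
python3 q4.py;  python3 - <<'E'
from h import *
p,C=shot('side'); print('knob',[(a,w2c(b).round(0)) for a,b in find(p,C,'knob_mid')],'bar',[(a,w2c(b).round(0)) for a,b in find(p,C,'lid_handle')])
E
```

```text
t 32.0 q [0.339, 0.609, -0.168, 1.865, 0.153, 0.681, 0.313] p [ 610.9 -200.2  314.8] F [-1.  -0.3  2.7] M [0.04 0.25 0.07] w 13.4 ff 19.8
chest [   9.6 -190.   159.8] Fx -1.0 Fy -0.1 Fz 2.7
phi 1.671 rad 90.3 Frad 2.8 Ftan(front) 0.8
knob [] bar [(0.65, array([-11.,  40.,  26.]))]
```

drive_tool(
  series=[
    [[0,-3.1,0.4,0,0,0,10],[0,-3.1,0.5,0,0,0,10],[0,-3.1,0.6,0,0,0,10],[0,-3.1,0.7,0,0,0,10],[0,-3,0.8,0,0,0,10],[0,-3,0.9,0,0,0,10],[0,-3,1,0,0,0,10],[0,-2.9,1.1,0,0,0,10]],
  ],
)

```text
t: 33.15
eef_pos: [587.1, -205.9, 308.6]
ee_rot: [-0.0, 0.621, 0.784, -0.001]
ft_force: [-3.7, -1.9, 5.3]
gripper_width: 13.2
finger_force: 20.1
```

```bash
python3 q4.py; python3 q6.py 2.235 2.515;python3 q6.py 2.515 2.795; python3 q6.py 2.795 3.055; python3 q6.py 3.055 3.255
```

```text
t 33.15 q [0.358, 0.596, -0.168, 1.917, 0.159, 0.642, 0.323] p [ 587.1 -205.9  308.6] F [-3.7 -1.9  5.3] M [-0.18  0.83  0.07] w 13.2 ff 20.1
chest [ -15.  -190.   153.6] Fx -4.0 Fy -1.0 Fz 5.3
phi 1.953 rad 90.2 Frad 6.4 Ftan(front) 1.8
[[[0,-2.4,2,0,0,0,10],[0,-2.4,2.1,0,0,0,10],[0,-2.3,2.2,0,0,0,10],[0,-2.2,2.2,0,0,0,10],[0,-2.1,2.3,0,0,0,10],[0,-2.1,2.4,0,0,0,10],[0,-2,2.5,0,0,0,10],[0,-1.9,2.5,0,0,0,10]]]
[[[0,-1.8,2.6,0,0,0,10],[0,-1.7,2.6,0,0,0,10],[0,-1.6,2.7,0,0,0,10],[0,-1.5,2.8,0,0,0,10],[0,-1.4,2.8,0,0,0,10],[0,-1.3,2.9,0,0,0,10],[0,-1.2,2.9,0,0,0,10],[0,-1.1,2.9,0,0,0,10]]]
[[[0,-0.9,2.8,0,0,0,10],[0,-0.9,2.8,0,0,0,10],[0,-0.8,2.8,0,0,0,10],[0,-0.7,2.8,0,0,0,10],[0,-0.6,2.9,0,0,0,10],[0,-0.5,2.9,0,0,0,10],[0,-0.4,2.9,0,0,0,10],[0,-0.3,2.9,0,0,0,10]]]
[[[0,-0.2,2.2,0,0,0,10],[0,-0.1,2.2,0,0,0,10],[0,-0.1,2.2,0,0,0,10],[0,0,2.2,0,0,0,10],[0,0.1,2.2,0,0,0,10],[0,0.1,2.2,0,0,0,10],[0,0.2,2.2,0,0,0,10],[0,0.2,2.2,0,0,0,10]]]
```

drive_tool(
  series=[
    [[0,-3,1,0,0,0,10],[0,-3,1.2,0,0,0,10],[0,-2.9,1.3,0,0,0,10],[0,-2.9,1.4,0,0,0,10],[0,-2.8,1.5,0,0,0,10],[0,-2.7,1.6,0,0,0,10],[0,-2.7,1.8,0,0,0,10],[0,-2.6,1.9,0,0,0,10]],
  ],
)

```text
t: 34.15
eef_pos: [565.5, -210.8, 296.8]
ee_rot: [-0.0, 0.62, 0.784, -0.0]
ft_force: [-0.3, 0.5, -3.8]
gripper_width: 13.2
finger_force: 19.5
```

```bash
python3 q4.py
```

```text
t 34.15 q [0.375, 0.594, -0.165, 1.968, 0.167, 0.592, 0.331] p [ 565.5 -210.8  296.8] F [-0.3  0.5 -3.8] M [-0.    0.16  0.  ] w 13.2 ff 19.5
chest [ -37.1 -189.7  141.8] Fx -0.2 Fy 0.6 Fz -3.8
phi 2.23 rad 90.9 Frad -2.9 Ftan(front) 2.5
```

drive_tool(
  series=[
    [[0,-2.4,2.1,0,0,0,10],[0,-2.4,2.1,0,0,0,10],[0,-2.3,2.2,0,0,0,10],[0,-2.2,2.2,0,0,0,10],[0,-2.1,2.3,0,0,0,10],[0,-2.1,2.4,0,0,0,10],[0,-2,2.5,0,0,0,10],[0,-1.9,2.6,0,0,0,10]],
  ],
)

```text
t: 35.15
eef_pos: [548.4, -214.9, 278.5]
ee_rot: [-0.0, 0.62, 0.784, -0.0]
ft_force: [-1.6, 1.9, -4.8]
gripper_width: 13.3
finger_force: 19.5
```

```bash
python3 q4.py
```

```text
t 35.15 q [0.385, 0.607, -0.158, 2.013, 0.178, 0.535, 0.333] p [ 548.4 -214.9  278.5] F [-1.6  1.9 -4.8] M [0.33 0.29 0.03] w 13.3 ff 19.5
chest [ -54.7 -189.9  123.5] Fx -1.1 Fy 2.2 Fz -4.8
phi 2.511 rad 90.7 Frad -2.0 Ftan(front) 4.6
```

drive_tool(
  series=[
    [[0,-1.8,2.6,0,0,0,10],[0,-1.7,2.6,0,0,0,10],[0,-1.6,2.7,0,0,0,10],[0,-1.5,2.8,0,0,0,10],[0,-1.4,2.8,0,0,0,10],[0,-1.3,2.9,0,0,0,10],[0,-1.2,2.9,0,0,0,10],[0,-1.1,2.9,0,0,0,10]],
  ],
)

```text
t: 36.15
eef_pos: [537.1, -217.7, 256.3]
ee_rot: [-0.0, 0.621, 0.784, -0.0]
ft_force: [-2.9, 0.4, -3.6]
gripper_width: 12.9
finger_force: 19.6
```

```bash
python3 q4.py
```

```text
t 36.15 q [0.387, 0.633, -0.147, 2.047, 0.192, 0.475, 0.329] p [ 537.1 -217.7  256.3] F [-2.9  0.4 -3.6] M [0.23 0.45 0.04] w 12.9 ff 19.6
chest [ -66.3 -190.   101.3] Fx -2.7 Fy 1.1 Fz -3.6
phi 2.789 rad 90.5 Frad 1.3 Ftan(front) 4.3
```

drive_tool(
  series=[
    [[0,-1,2.8,0,0,0,10],[0,-0.9,2.8,0,0,0,10],[0,-0.8,2.8,0,0,0,10],[0,-0.7,2.8,0,0,0,10],[0,-0.6,2.9,0,0,0,10],[0,-0.5,2.9,0,0,0,10],[0,-0.4,2.9,0,0,0,10],[0,-0.3,2.9,0,0,0,10]],
  ],
)

```text
t: 37.15
eef_pos: [532.2, -218.8, 233.5]
ee_rot: [0.0, 0.621, 0.784, -0.0]
ft_force: [-2.3, 1.1, -3.7]
gripper_width: 13.3
finger_force: 19.5
```

```bash
python3 q4.py;  python3 - <<'E'
from h import *
p,C=shot('side'); print('bar',[(a,w2c(b).round(0)) for a,b in find(p,C,'lid_handle')],'lid',[(a,w2c(b).round(0)) for a,b in find(p,C,'lid')])
E
```

```text
t 37.15 q [0.382, 0.665, -0.134, 2.067, 0.204, 0.421, 0.322] p [ 532.2 -218.8  233.5] F [-2.3  1.1 -3.7] M [0.2  0.5  0.03] w 13.3 ff 19.5
chest [ -71.3 -190.    78.5] Fx -2.0 Fy 1.6 Fz -3.7
phi 3.047 rad 90.3 Frad 1.7 Ftan(front) 3.9
bar [(0.83, array([ 53., -63., 118.]))] lid [(0.61, array([ 43., -62., 116.]))]
```

drive_tool(
  series=[
    [[0,-0.2,2,0,0,0,10],[0,-0.1,2,0,0,0,10],[0,-0.1,2,0,0,0,10],[0,0,2,0,0,0,10],[0,0,2,0,0,0,10],[0,0.1,2,0,0,0,10],[0,0.1,2,0,0,0,10],[0,0.1,1,0,0,0,10]],
  ],
)

```text
t: 38.3
eef_pos: [532.1, -218.9, 218.5]
ee_rot: [0.0, 0.621, 0.784, -0.0]
ft_force: [-1.7, 0.9, -4.6]
gripper_width: 12.8
finger_force: 19.6
```

```bash
python3 q4.py
```

```text
t 38.3 q [0.376, 0.689, -0.124, 2.073, 0.21, 0.391, 0.316] p [ 532.1 -218.9  218.5] F [-1.7  0.9 -4.6] M [0.12 0.48 0.01] w 12.8 ff 19.6
chest [ -71.4 -190.    63.5] Fx -1.4 Fy 1.3 Fz -4.6
phi -3.07 rad 90.3 Frad 1.7 Ftan(front) 4.5
```

drive_tool(
  series=[
    [[0,0.1,0.8,0,0,0,10],[0,0.1,0.8,0,0,0,10],[0,0.1,0.7,0,0,0,10],[0,0,0.7,0,0,0,10],[0,0,0,0,0,0,10],[0,0,0,0,0,0,10],[0,0,0,0,0,0,10],[0,0,0,0,0,0,10]],
  ],
)

```text
t: 39.3
eef_pos: [532.4, -218.8, 215.7]
ee_rot: [0.0, 0.621, 0.784, -0.0]
ft_force: [-3.1, 0.6, -4.1]
gripper_width: 13.1
finger_force: 19.6
```

```bash
python3 q4.py
```

```text
t 39.3 q [0.374, 0.694, -0.123, 2.074, 0.211, 0.385, 0.315] p [ 532.4 -218.8  215.7] F [-3.1  0.6 -4.1] M [-0.01  0.48  0.04] w 13.1 ff 19.6
chest [ -71.2 -190.    60.7] Fx -2.9 Fy 1.3 Fz -4.1
phi -3.038 rad 90.2 Frad 3.3 Ftan(front) 3.8
```

drive_tool(
  series=[
    [[0,0,0.5,0,0,0,10],[0,0,0.5,0,0,0,10],[0,0,0.5,0,0,0,10],[0,0,0.5,0,0,0,10],[0,0,0,0,0,0,10],[0,0,0,0,0,0,10],[0,0,0,0,0,0,10],[0,0,0,0,0,0,10]],
  ],
)

```text
t: 40.3
eef_pos: [532.5, -218.7, 213.7]
ee_rot: [0.0, 0.62, 0.784, -0.0]
ft_force: [-0.8, 1.9, -4.2]
gripper_width: 13.3
finger_force: 19.6
```

```bash
python3 q4.py
```

```text
t 40.3 q [0.373, 0.697, -0.122, 2.075, 0.212, 0.381, 0.314] p [ 532.5 -218.7  213.7] F [-0.8  1.9 -4.2] M [ 0.11  0.22 -0.07] w 13.3 ff 19.6
chest [ -71.  -190.    58.7] Fx -0.3 Fy 2.0 Fz -4.2
phi -3.017 rad 90.3 Frad 0.8 Ftan(front) 4.1
```

drive_tool(
  series=[
    [[0,0.1,0.5,0,0,0,10],[0,0.1,0.5,0,0,0,10],[0,0,0.5,0,0,0,10],[0,0,0,0,0,0,10],[0,0,0,0,0,0,10],[0,0,0,0,0,0,10],[0,0,0,0,0,0,10],[0,0,0,0,0,0,10]],
  ],
)

```text
t: 41.3
eef_pos: [532.6, -218.7, 212.2]
ee_rot: [0.0, 0.62, 0.784, -0.0]
ft_force: [-0.1, 1.6, -4.6]
gripper_width: 13.6
finger_force: 19.6
```

```bash
python3 q4.py
```

```text
t 41.3 q [0.372, 0.7, -0.121, 2.075, 0.213, 0.378, 0.314] p [ 532.6 -218.7  212.2] F [-0.1  1.6 -4.6] M [0.25 0.1  0.01] w 13.6 ff 19.6
chest [ -70.8 -189.9   57.2] Fx 0.3 Fy 1.6 Fz -4.6
phi -3.0 rad 90.3 Frad 0.3 Ftan(front) 4.6
```

drive_tool(
  series=[
    [[0,0.1,0.5,0,0,0,10],[0,0.1,0.5,0,0,0,10],[0,0,0.5,0,0,0,10],[0,0,0,0,0,0,10],[0,0,0,0,0,0,10],[0,0,0,0,0,0,10],[0,0,0,0,0,0,10],[0,0,0,0,0,0,10]],
  ],
)

```text
t: 42.3
eef_pos: [532.8, -218.6, 210.7]
ee_rot: [0.0, 0.62, 0.784, -0.0]
ft_force: [-0.4, 2.8, -4.8]
gripper_width: 13.2
finger_force: 19.6
```

```bash
python3 q4.py; python3 - <<'E'
from h import *
p,C=shot('side'); save(p,'e1.png')
# lid rim edge check: bar pixels near predicted shut/raised positions
for z in (0,5,10): print(z,np.round(proj(p,C,c2w(-132,0,111+z)),1))
f=p['frame'].astype(int).max(2); u,v=np.round(proj(p,C,c2w(-132,0,105))).astype(int); print(u,v,f[v,u-12:u+13], f[v-8:v+9,u])
E
```

```text
t 42.3 q [0.372, 0.702, -0.12, 2.075, 0.213, 0.376, 0.313] p [ 532.8 -218.6  210.7] F [-0.4  2.8 -4.8] M [ 0.44 -0.12 -0.02] w 13.2 ff 19.6
chest [ -70.6 -189.9   55.7] Fx 0.3 Fy 2.8 Fz -4.8
phi -2.983 rad 90.4 Frad 0.4 Ftan(front) 4.7
0 [213.8 200.8]
5 [213.6 199.6]
10 [213.4 198.4]
214 202 [130 128 128 130 129 132 132 132 129 129  86 114 128 128 117 129 132 132
 130 124 116  58  57  57  59] [121 123 125 128 129 132 130 130 128 125 124 121 116 109 105  97  89]
```

drive_tool(
  series=[
    [[0,0.2,0.5,0,0,0,10],[0,0.1,0.5,0,0,0,10],[0,0.1,0.5,0,0,0,10],[0,0.1,0.5,0,0,0,10],[0,0,0,0,0,0,10],[0,0,0,0,0,0,10],[0,0,0,0,0,0,10],[0,0,0,0,0,0,10]],
  ],
)

```text
t: 43.35
eef_pos: [533.2, -218.6, 208.7]
ee_rot: [-0.0, 0.621, 0.784, -0.0]
ft_force: [0.5, 2.1, -4.4]
gripper_width: 13.2
finger_force: 19.6
```

```bash
cat > cmp.py <<'E'
from h import *
p,C=shot('side'); a=cv2.cvtColor(cv2.imread('pics/s1.png'),cv2.COLOR_BGR2GRAY).astype(np.float32); b=cv2.cvtColor(p['frame'],cv2.COLOR_RGB2GRAY).astype(np.float32)
for n,(y0,y1,x0,x1) in {'bar':(182,220,206,234),'jars':(100,160,203,270),'frontedge':(165,235,215,245)}.items():
    print(n,np.round(cv2.phaseCorrelate(a[y0:y1,x0:x1],b[y0:y1,x0:x1],cv2.createHanningWindow((x1-x0,y1-y0),cv2.CV_32F)),2),abs(a-b)[y0:y1,x0:x1].mean().round(2))
E
python3 q4.py; python3 cmp.py
```

```text
t 43.35 q [0.37, 0.706, -0.118, 2.075, 0.214, 0.372, 0.312] p [ 533.2 -218.6  208.7] F [ 0.5  2.1 -4.4] M [0.47 0.   0.01] w 13.2 ff 19.6
chest [ -70.3 -190.    53.7] Fx 0.9 Fy 2.0 Fz -4.4
phi -2.96 rad 90.4 Frad -0.1 Ftan(front) 4.5Traceback (most recent call last):
  File "cmp.py", line 4, in <module>
    print(n,np.round(cv2.phaseCorrelate(a[y0:y1,x0:x1],b[y0:y1,x0:x1],cv2.createHanningWindow((x1-x0,y1-y0),cv2.CV_32F)),2),abs(a-b)[y0:y1,x0:x1].mean().round(2))
            ~~~~~~~~^^^^^^^^^^^^^^^^^^^^^^^^^^^^^^^^^^^^^^^^^^^^^^^^^^^^^^^^^^^^^^^^^^^^^^^^^^^^^^^^^^^^^^^^^^^^^^^^^^^^^^^
    return _wrapfunc(a, 'round', decimals=decimals, out=out)
    return _wrapit(obj, method, *args, **kwds)
    conv = _array_converter(obj)
ValueError: setting an array element with a sequence. The requested array has an inhomogeneous shape after 1 dimensions. The detected shape was (2,) + inhomogeneous part.
```

```bash
sed -i 's/np.round(cv2/str(cv2/; s/CV_32F)),2),abs/CV_32F))),abs/' cmp.py; python3 cmp.py
```

```text
bar ((-0.6347064076423532, 0.3846867840638666), 0.4492819889386495) 19.2
jars ((20.10283523246231, 2.0064726719989245), 0.12513711364180954) 33.67
frontedge ((-0.43632481453101946, 0.918721606342686), 0.4580347220102946) 30.95
```

drive_tool(
  series=[
    [[0,0.2,0.5,0,0,0,10],[0,0.1,0.5,0,0,0,10],[0,0.1,0.5,0,0,0,10],[0,0.1,0.5,0,0,0,10],[0,0,0,0,0,0,10],[0,0,0,0,0,0,10],[0,0,0,0,0,0,10],[0,0,0,0,0,0,10]],
  ],
)

```text
t: 44.45
eef_pos: [533.6, -218.5, 207.4]
ee_rot: [0.0, 0.621, 0.784, -0.0]
ft_force: [-3.0, 3.6, 8.6]
gripper_width: 13.3
finger_force: 20.7
```

```bash
python3 q4.py; python3 cmp.py
```

```text
t 44.45 q [0.369, 0.708, -0.117, 2.075, 0.214, 0.37, 0.311] p [ 533.6 -218.5  207.4] F [-3.   3.6  8.6] M [0.63 0.63 0.06] w 13.3 ff 20.7
chest [ -69.8 -190.    52.4] Fx -2.1 Fy 4.2 Fz 8.6
phi -2.945 rad 90.2 Frad 0.3 Ftan(front) -8.8
bar ((-0.3734290136154712, 0.21589657406061136), 0.538802361090978) 18.59
jars ((21.676889207891133, 2.5916933977429615), 0.12547267278035482) 33.76
frontedge ((-0.791793012473935, 0.9894111998181927), 0.452739159266154) 30.51
```

drive_tool(
  series=[
    [[0,0,-0.5,0,0,0,10],[0,0,0,0,0,0,15],[0,0,0,0,0,0,20],[0,0,0,0,0,0,30],[0,0,0,0,0,0,44],[0,0,-3,0,0,0,44],[0,0,-15,0,0,0,44],[0,0,-30,0,0,0,44]],
  ],
)

```text
t: 45.5
eef_pos: [533.6, -218.3, 255.7]
ee_rot: [-0.001, 0.62, 0.784, -0.001]
ft_force: [0.1, -0.7, 0.0]
gripper_width: 43.8
finger_force: 0.0
```

drive_tool(
  series=[
    [[0,0,-40,0,0,0,44],[0,0,-50,0,0,0,44],[0,0,-50,0,0,0,44],[-30,0,-30,0,0,0,44],[-40,0,0,0,0,0,44],[-30,0,0,0,0,0,44],[0,0,0,0,0,0,44],[0,0,0,0,0,0,44]],
  ],
)

```text
t: 46.5
eef_pos: [556.5, -314.8, 425.7]
ee_rot: [-0.0, 0.62, 0.784, -0.0]
ft_force: [-0.5, 0.1, -0.6]
gripper_width: 43.9
finger_force: 0.0
```

```bash
python3 cmp.py; python3 - <<'E'
from h import *
st(); p,C=shot('side'); save(p,'end.png'); a=cv2.imread('pics/s1.png').astype(int); b=p['frame'][:,:,::-1].astype(int); d=abs(a-b).max(2)
f=b.max(2); g=a.max(2)
for v in (195,203,210): print(v,g[v,206:226],f[v,206:226])
for n,(x,y) in {'lidmid':(265,195),'backedge':(300,190),'rightedge':(270,228)}.items(): print(n,d[y-6:y+7,x-6:x+7].mean().round(1))
print('knob',[(q,w2c(w).round()) for q,w in find(p,C,'knob_mid')])
for n in ['tube_rack','mixer','reagent','jar']: print(n,find(p,C,n,5))
E
```

```text
bar ((0.13109464449890673, 0.010126755946259891), 0.9724651420116425) 4.76
jars ((-4.243692522184709, -3.4054976321193564), 0.02298972385900992) 57.4
frontedge ((0.04469016383490576, -0.120259263525611), 0.9946988621243724) 7.09
t 46.55 q [0.559, 0.48, -0.196, 1.775, 0.116, 0.897, 0.545] p [ 556.6 -314.5  425.7] F [-0.5 -0.8 -0.2] M [0.04 0.05 0.02] w 44.2 ff 0.0
195 [126 127 128 126  91 104 126 130 121 115 126 128 127 127 128 125 123 125
 122  93] [132 133 134 130  95 110 129 133 123 119 131 133 133 133 132 131 131 131
 128  99]
203 [127 131 128 128 127 129  91 109 127 128 117 114 129 127 127 125 125 127
 127 125] [132 135 134 134 134 134  95 117 132 136 124 120 137 133 134 129 130 131
 130 132]
210 [130 130 130 128 128 129 127 120  91 118 130 128 130 131 128 127 125 128
 130 129] [135 135 134 134 136 135 131 127  96 124 134 132 135 136 131 130 133 132
 133 134]
lidmid 38.0
backedge 17.9
rightedge 63.8
knob [(0.45, array([ -74., -202.,   58.])), (0.32, array([-75., -10., 108.]))]
tube_rack [(0.71, [746.0, 268.0, 45.0])]
mixer [(0.88, [699.0, -414.0, 74.0])]
reagent [(0.81, [454.0, -386.0, 99.0])]
jar []
```

```bash
python3 -c "from station import r; print(r.job_done())"
```

```text
the job is handed in; nothing more can be done
None
```

The white-capped jar is standing in the chest. The lid was lowered by the stay's knob and is fully shut, everything has been let go, and the job was handed in at about 46.6 s; it returned no verdict.

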